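# Pin the boiler's pipe couplings

## Robot

A 7-joint arm with a two-finger parallel gripper is mounted at the origin on the work surface. World frame = base frame: x ahead of the robot, y to its left, z up, the work surface at z = 0. Lengths are in m, angles in rad, forces in N, time in s.
With the tool pointing down it reaches from about 0.425 to 0.925 m from the base axis. Payload 6.8 kg.
Tool frame: the origin (TCP) lies between the finger pads; the fingertips stand r.tcp_to_tips ahead of it and the grasp point (between the pads) is the TCP (r.tcp_to_tips is the distance from the TCP to the fingertips, in m); z points along the fingers, y is the line along which they close (so a half turn about z gives the same grasp; the last joint's range is limited). The gripper opens to 85 mm and grips with 20 to 120 N. Pads are 22 mm wide; open, the fingers measure 114 mm over their backs; the gripper's body (76 mm by 85 mm) begins 54 mm behind the grasp point. The pads swing forward as they close: fully open they stand 13 mm farther back than shut.
Start: joints at [1.135, 0.477, 0.022, 1.555, -0.011, 1.109, -0.083], TCP at [0.217, -0.639, 0.25] pointing down, gripper open.
Joint ranges: [-2.96, 2.96], [-0.34, 2.1], [-1.41, 1.46], [0.24, 2.44], [-1.37, 4.51], [0.17, 1.92], [-2.96, 2.96]. Speed limits (rad/s): [2.39, 2.39, 3.14, 3.14, 3.14, 3.14, 3.14].

## Interface

Orientations are given as a rotation vector (axis times angle).
In Python, from bench import r gives the robot as it stands.
- The arm moves only by the tool servo_tool, never from a script. Its argument "commands" is a list of rows, each a list of 2 entries, a list of its own where there are three numbers: the shift along the tool's x, y, z normalised to -1 to 1, where 1 is 250 mm, then the turn, a rotation vector about the tool's x, y, z normalised to -1 to 1, where 1 is 90 degrees. In form: [[[dx, dy, dz], [ax, ay, az]], ...]. A call has 1 to 20 rows; each row is the pose to reach, as a shift and turn from the pose commanded when the call began, along the tool's axes at that moment; what a row does not reach only later rows make up. A row lasts 1/10 s, in which the tool goes at most 50 mm and 8.59 degrees, less where a joint would pass 70% of its speed; a pose out of reach is approached as far as the arm can. A call with a number of a shift or a turn outside -1 to 1 is refused whole. A call with a gripper value outside its range is refused whole. "claw" is the closure, from 0 (fully open) to 1 (shut), set as the call begins (left out, the last holds). The fingers move at their own pace and stop on an object; "squeeze" is the grip in N (left out, the last holds). Time passes only in rows, so rows that repeat a pose let the fingers close. It gives the time, the measured TCP pose, the force, the opening and the grip force at its end, in the units of the state.
- r.get_obs(): the state, without advancing time (a new reading comes with each control period).
- r.grab_frame(name): name is "scene" or "top" or "wrist"; returns (picture, depth): 400x640x3 uint8, red, green, blue; 400x640 float32, m along the optical axis (not along the pixel's ray), 0 where there is no reading.
- r.camera_model(name): a dict with "fx", "fy", "cx", "cy" (pixels), "k1" (the pictures are not rectified: a ray, as slopes to the right and down, at radius r is drawn at 1 + k1 r^2 times it, then the intrinsics apply), "extrinsics" (4x4, takes a point from camera to world coordinates); the wrist camera has in their place "hand_eye" (4x4, takes a point from camera to tool coordinates, whose origin is the TCP and whose axes are the flange's). Camera axes: x right, y down, z forward; pixel columns grow to the right and rows downward; lengths in m; the calibration is good to about 2 mm. A picture is of the moment at which its call begins: read the wrist's pose just before it. camera_model takes no time and is no camera call.
- r.hand_in(): hands the job in; it is judged then, once.
Trained networks look in the newest picture that a camera, given by its name, has taken for a name from the list of things; names that differ only in an ending like _2 or _b are one class to them, and where a whole thing is asked for, a point or a joint stands for the part that bears it (a point fixed in the world has none). Each returns a list of dicts, best first, with "confidence" (0 to 1); they miss things now and then, are a little off and sometimes report something else, mostly with a low value. They report only what shows in the picture. A call takes as long as a camera call.
- r.boxes_of(camera, target): "uv" ([column, row] in pixels, amid what is visible of it).
- r.mark_of(camera, target): "uv" ([column, row] in pixels: a listed point, or the origin of a listed thing).
The state is a dict: "clock": time; "joints": joint angles; "qvel": joint speeds; "tau": joint torques, N m; "tcp_pos": TCP position; "orientation": TCP orientation; "contact_force": force on the tool from outside, world axes, zero at the start; "moment": the same for the moment, N m; "grip_width": finger opening in m; "gripper_force": force on a finger pad.
Only numpy, scipy, OpenCV 4.12 (cv2) and the standard library are available. Lean on these libraries where they do the work, as an engineer would, in place of code of your own. Each camera call takes 0.05 s, during which the arm holds its last target. There are 200 camera calls.

## Task

Get the boiler's pipe bracket ready on the kitchen worktop: first take every dust cap off the couplings and sort the caps by colour, red into the red tub and blue into the blue tub. Then put each locking pin from the rack through the eyelet of a free coupling of its own colour until its head sits down on the lug, and only when all are in swing the yellow valve handle open to its stop. Leave the bottle, jar and can alone.

Things in the scene. Friction and masses are not known exactly. Their poses are not given: they have to be found in the camera images.
- valve_handle (a joint): angle of the yellow valve handle: 0 = points along the bracket's -x (closed, to the robot), 1.57 = along its +y (open, at the stop); grows clockwise seen from above; about 2 N at its end turns it, and it stays where left. A bar 65 mm long from its pivot, 14 mm wide, 12 mm thick, underside 50 mm over the worktop, on a brass post 30 mm wide
- handle_pivot (a point): point on the handle's turning axis at mid-thickness of the bar, 56 mm over the worktop; same axes as the bracket
- handle_end (a point): point in the yellow bar 55 mm from the pivot, mid-width and mid-thickness
- bracket: fixed grey base plate, 100 x 400 x 8 mm, that carries the four couplings in a row along its y (75 mm apart) and the valve at its +y end; origin on the worktop; x points away from the robot, z up
- hot_a_hole (a point): centre of the top mouth of the eyelet of a hot-water coupling: a hole 11 mm wide, 12 mm deep and right through a red horizontal lug (44 x 44 x 12 mm, top 62 mm over the worktop, open below; a brass column behind at +x, no higher than the lug); axes as the bracket's. Its place in the row varies
- cold_a_hole (a point): centre of the top mouth of the eyelet of a cold-water coupling: a hole 11 mm wide, 12 mm deep and right through a blue horizontal lug (44 x 44 x 12 mm, top 62 mm over the worktop, open below; a brass column behind at +x, no higher than the lug); axes as the bracket's. Its place in the row varies
- hot_b_hole (a point): centre of the top mouth of the eyelet of a hot-water coupling: a hole 11 mm wide, 12 mm deep and right through a red horizontal lug (44 x 44 x 12 mm, top 62 mm over the worktop, open below; a brass column behind at +x, no higher than the lug); axes as the bracket's. Its place in the row varies
- cold_b_hole (a point): centre of the top mouth of the eyelet of a cold-water coupling: a hole 11 mm wide, 12 mm deep and right through a blue horizontal lug (44 x 44 x 12 mm, top 62 mm over the worktop, open below; a brass column behind at +x, no higher than the lug); axes as the bracket's. Its place in the row varies
- cap_red_a: red plastic dust cap, 28 mm high: a disc 34 mm wide and 6 mm thick with a knob 18 mm wide and 22 mm high on it; origin at the centre of its underside, z up through the knob. It sits loosely on a red lug, covering the eyelet. May be absent
- cap_blue_a: blue plastic dust cap, 28 mm high: a disc 34 mm wide and 6 mm thick with a knob 18 mm wide and 22 mm high on it; origin at the centre of its underside, z up through the knob. It sits loosely on a blue lug, covering the eyelet. May be absent
- cap_red_b: red plastic dust cap, 28 mm high: a disc 34 mm wide and 6 mm thick with a knob 18 mm wide and 22 mm high on it; origin at the centre of its underside, z up through the knob. It sits loosely on a red lug, covering the eyelet. May be absent
- cap_blue_b: blue plastic dust cap, 28 mm high: a disc 34 mm wide and 6 mm thick with a knob 18 mm wide and 22 mm high on it; origin at the centre of its underside, z up through the knob. It sits loosely on a blue lug, covering the eyelet. May be absent
- pin_red_a: locking pin: red cylindrical head 22 mm wide and 34 mm high on a steel shank 8 mm thick and 46 mm long with a tapered end. Origin at the centre of the head's underside (where the shank begins), z up through the head. Stands upright in the rack, head resting on it. May be absent
- pin_blue_a: locking pin: blue cylindrical head 22 mm wide and 34 mm high on a steel shank 8 mm thick and 46 mm long with a tapered end. Origin at the centre of the head's underside (where the shank begins), z up through the head. Stands upright in the rack, head resting on it. May be absent
- pin_red_b: locking pin: red cylindrical head 22 mm wide and 34 mm high on a steel shank 8 mm thick and 46 mm long with a tapered end. Origin at the centre of the head's underside (where the shank begins), z up through the head. Stands upright in the rack, head resting on it. May be absent
- pin_blue_b: locking pin: blue cylindrical head 22 mm wide and 34 mm high on a steel shank 8 mm thick and 46 mm long with a tapered end. Origin at the centre of the head's underside (where the shank begins), z up through the head. Stands upright in the rack, head resting on it. May be absent
- rack: fixed wooden pin rack, 50 x 190 x 55 mm, with four holes 12 mm wide and 50 mm deep along its y at -67.5, -22.5, 22.5 and 67.5 mm; origin at the centre of its underside
- tub_red: loose red plastic open tub, 100 x 100 x 45 mm, walls 4 mm, floor about 4 mm; origin at the centre of its underside
- tub_blue: loose blue plastic open tub, 100 x 100 x 45 mm, walls 4 mm, floor about 4 mm; origin at the centre of its underside
- bottle: green glass bottle, 66 mm wide, 200 mm high; a bystander to be left where it stands; origin at the centre of its underside
- jar: amber glass jar, 68 mm wide, 100 mm high; a bystander to be left where it stands; origin at the centre of its underside
- can: food can, 72 mm wide, 110 mm high; a bystander to be left where it stands; origin at the centre of its underside

How it is judged:
By the outcome, as a careful person would: the job done as asked, in the order asked, and still so for the second after the job is handed in, with the robot touching nothing.
Of cap_red_a, cap_blue_a, cap_red_b, cap_blue_b only 2 to 4 are there at a start; the rules pass over those that are not, and their reading is None.
Of pin_red_a, pin_blue_a, pin_red_b, pin_blue_b only 3 to 4 are there at a start; the rules pass over those that are not, and their reading is None.
At some moment in a run one of tub_red, tub_blue may be knocked a few centimetres aside while the robot is not near it.
It also fails if it takes over 210 s, if anything falls off the work surface, if the arm or the gripper's body presses on something with over 40 N, if the wrist force passes 120 N, or if a joint passes its speed limit or range.

## Working session

There is one attempt and no reset: what is moved stays moved. The work goes in short steps, Python scripts to look and compute and a tool call to move; the robot and the scene stay as the last step left them, time stands still between calls to the robot, and variables do not carry over. Pictures are saved under pics/ and viewed, at most 14 in all, crops included, and the job is handed in when it is done.

Besides the shell and the picture viewer there is one more tool, called by a JSON object that holds its "name" and its "arguments". servo_tool: Moves the arm, as the interface text tells. Scaled input: -1 to 1 covers 250 mm each way for a shift and 90 degrees each way for a turn. Its arguments: {"type":"object","properties":{"commands":{"type":"array"},"claw":{"type":"number"},"squeeze":{"type":"number"}},"required":["commands"]}

```bash
mkdir -p pics; ls
cat > h.py <<'E'
from bench import r
import numpy as np, cv2
from scipy.spatial.transform import Rotation as R
def tcp(o=None):
    o=o or r.get_obs(); T=np.eye(4); T[:3,:3]=R.from_rotvec(o["orientation"]).as_matrix(); T[:3,3]=o["tcp_pos"]; return T
def ext(c,T=None):
    m=r.camera_model(c)
    return (tcp() if T is None else T)@np.array(m["hand_eye"]) if c=="wrist" else np.array(m["extrinsics"])
def slopes(c,uv):
    m=r.camera_model(c); K=np.array([[m["fx"],0,m["cx"]],[0,m["fy"],m["cy"]],[0,0,1.]])
    d=((np.array(uv,float)-[m["cx"],m["cy"]])/[m["fx"],m["fy"]]); u=d.copy()
    for _ in range(20): u=d/(1+m["k1"]*(u**2).sum(-1,keepdims=True))
    return u
def onz(c,uv,z,T=None):
    E=ext(c,T); s=slopes(c,uv); d=E[:3,:3]@np.append(s,1); return E[:3,3]+d*(z-E[2,3])/d[2]
def cloud(c,D,T=None):
    E=ext(c,T); h,w=D.shape; u,v=np.meshgrid(np.arange(w),np.arange(h)); s=slopes(c,np.stack([u,v],-1).reshape(-1,2)).reshape(h,w,2)
    P=np.concatenate([s*D[...,None],D[...,None]],-1); P=P@E[:3,:3].T+E[:3,3]; P[D==0]=np.nan; return P
def save(n,I): cv2.imwrite(f"pics/{n}.png",I[...,::-1])
E
python3 - <<'E'
from h import *
np.set_printoptions(precision=3,suppress=True)
for c in("top","scene"):
    I,D=r.grab_frame(c); save(c,I); np.save(c+".npy",D); np.save(c+"I.npy",I)
    print(c,ext(c).tolist())
Z={"hot_a_hole":.062,"cold_a_hole":.062,"cap_red_a":.062,"cap_blue_a":.062,"pin_red_a":.055,"pin_blue_a":.055,"rack":0,"tub_red":0,"tub_blue":0,"handle_pivot":.056,"handle_end":.056,"bracket":0,"bottle":0,"jar":0,"can":0}
for k,z in Z.items():
    for c in ("top","scene"):
        for d in r.mark_of(c,k):
            if d["confidence"]>.3: print(k,c,np.round(d["uv"]),round(d["confidence"],2),onz(c,d["uv"],z))
print(r.get_obs()["clock"],r.tcp_to_tips,r.get_obs()["orientation"],tcp())
E
```

```text
pics
top [[0.014242832027820942, -0.9972021701897854, 0.07338237870640231, 0.4462749491523697], [-0.9998490104097285, -0.01347306444594667, 0.010974193233307459, -0.002904019852491935], [-0.009954803790828, -0.07352760232197116, -0.9972434976364941, 1.553015690239441], [0.0, 0.0, 0.0, 1.0]]
scene [[0.8808946281546671, 0.2964487585901923, -0.36897532115113724, 1.0276484686763598], [0.4730776860025333, -0.5760040875743632, 0.6666459285888682, -0.8308288378536441], [-0.014904935247742463, -0.7617988084973352, -0.6476421992715586, 0.8716227494849307], [0.0, 0.0, 0.0, 1.0]]
hot_a_hole top [318. 186.] 0.55 [0.611 0.03  0.062]
hot_a_hole scene [333. 201.] 0.78 [0.604 0.017 0.062]
cold_a_hole top [390. 196.] 0.78 [ 0.583 -0.196  0.062]
cold_a_hole scene [278. 256.] 0.56 [ 0.58  -0.205  0.062]
cap_red_a top [346. 190.] 0.62 [ 0.597 -0.057  0.062]
cap_red_a scene [316. 219.] 0.54 [ 0.599 -0.061  0.062]
cap_blue_a top [370. 193.] 0.46 [ 0.59  -0.132  0.062]
cap_blue_a scene [298. 236.] 0.56 [ 0.588 -0.131  0.062]
pin_red_a top [350. 243.] 0.56 [ 0.431 -0.074  0.055]
pin_red_a top [363. 246.] 0.
[... 1432 characters left out ...]
op [290. 200.] 0.35 [0.569 0.122 0.   ]
bracket scene [313. 243.] 0.68 [ 0.599 -0.08   0.   ]
bracket scene [174. 331.] 0.53 [ 0.466 -0.441  0.   ]
bracket scene [308. 151.] 0.51 [0.402 0.253 0.   ]
bottle top [444. 175.] 0.95 [ 0.66  -0.384  0.   ]
bottle scene [271. 347.] 0.56 [ 0.666 -0.376  0.   ]
bottle scene [235. 223.] 0.33 [ 0.39 -0.11  0.  ]
jar top [210. 153.] 0.96 [0.724 0.393 0.   ]
jar scene [425. 152.] 0.87 [0.714 0.41  0.   ]
can top [459. 234.] 0.93 [ 0.466 -0.432  0.   ]
can scene [177. 328.] 0.61 [ 0.467 -0.433  0.   ]
1.6 0.019 [-3.099 -0.513 -0.   ] [[ 0.947  0.322  0.     0.217]
 [ 0.322 -0.947  0.    -0.639]
 [ 0.    -0.    -1.     0.25 ]
 [ 0.     0.     0.     1.   ]]
```

```bash
ls -la pics
```

```text
total 744
drwxr-xr-x 2 agent agent   4096 Nov 30 07:13 .
drwxr-xr-x 3 agent agent   4096 Nov 30 07:13 ..
-rw-r--r-- 1 agent agent 371448 Nov 30 07:13 scene.png
-rw-r--r-- 1 agent agent 379898 Nov 30 07:13 top.png
```

Run:
```python
import cv2
I=cv2.imread("pics/top.png"); cv2.imwrite("pics/topc.png",cv2.resize(I[120:280,180:480],(800,427),interpolation=cv2.INTER_CUBIC))
I=cv2.imread("pics/scene.png"); cv2.imwrite("pics/scenec.png",cv2.resize(I[110:310,200:460],(780,600),interpolation=cv2.INTER_CUBIC))
```

```text
(no output)
```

View pics/topc.png

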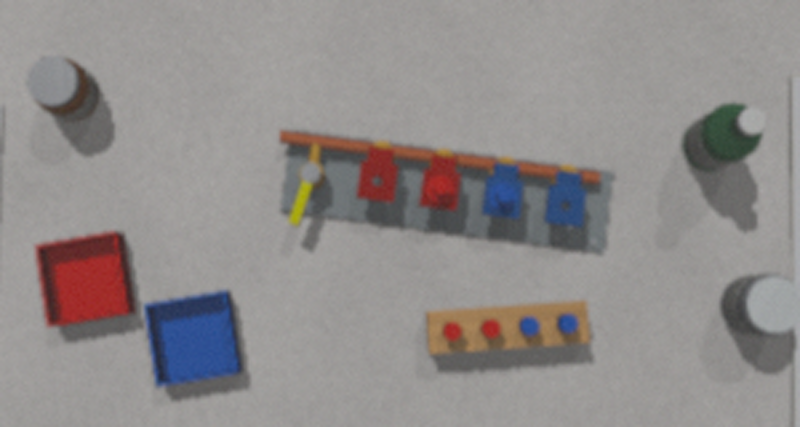

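View pics/scenec.png

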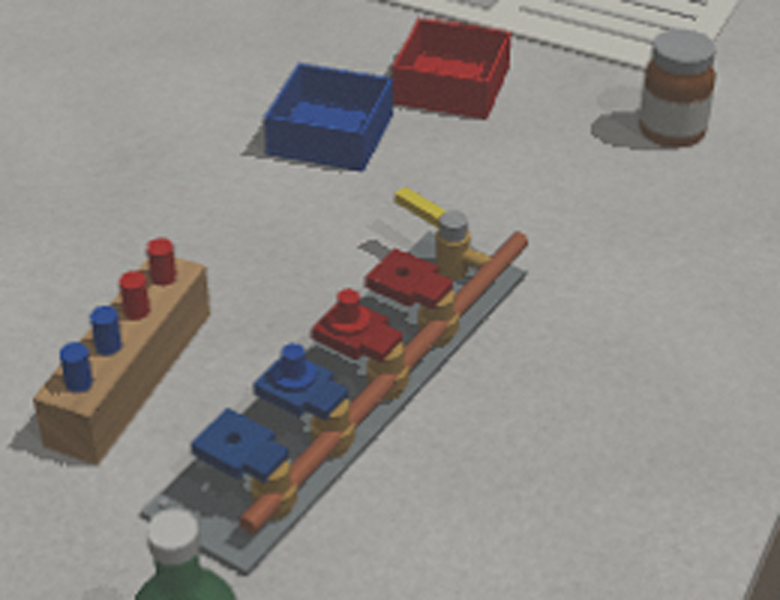

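The views agree. In the top crop the couplings run from left to right: red free (377,181), red capped (441,185), blue capped (503,192), blue free (565,204). The rack at y≈328 holds red, red, blue, blue. The handle is closed. I'll move in for a closer look.

{"name": "servo_tool", "arguments": {"commands": [[[0.93,-0.84,-0.1],[0,0,0]],[[0.93,-0.84,-0.1],[0,0,0]],[[0.93,-0.84,-0.1],[0,0,0]],[[0.93,-0.84,-0.1],[0,0,0]],[[0.93,-0.84,-0.1],[0,0,0]],[[0.93,-0.84,-0.1],[0,0,0]],[[0.93,-0.84,-0.1],[0,0,0]]]}}

```text
clock: 2.3
tcp_pos: [0.3733, -0.3602, 0.2761]
orientation: [-3.097, -0.525, -0.004]
contact_force: [-0.1, 0.4, 1.0]
grip_width: 0.0853
gripper_force: 0.0
```

{"name": "servo_tool", "arguments": {"commands": [[[0.93,-0.84,-0.1],[0,0,-0.71]],[[0.93,-0.84,-0.1],[0,0,-0.71]],[[0.93,-0.84,-0.1],[0,0,-0.71]],[[0.93,-0.84,-0.1],[0,0,-0.71]],[[0.93,-0.84,-0.1],[0,0,-0.71]],[[0.93,-0.84,-0.1],[0,0,-0.71]],[[0.93,-0.84,-0.1],[0,0,-0.71]],[[0.93,-0.84,-0.1],[0,0,-0.71]],[[0.93,-0.84,-0.1],[0,0,-0.71]],[[0.93,-0.84,-0.1],[0,0,-0.71]]]}}

```text
clock: 3.3
tcp_pos: [0.5222, -0.0926, 0.3002]
orientation: [2.362, 2.071, -0.001]
contact_force: [-0.1, -0.3, 0.4]
grip_width: 0.0856
gripper_force: 0.0
```

```bash
cat > look.py <<'E'
from h import *
import sys
np.set_printoptions(precision=4,suppress=True)
o=r.get_obs(); T=tcp(o); I,D=r.grab_frame("wrist"); n=sys.argv[1]; save(n,I); np.savez(n,I=I,D=D,T=T)
print(o["clock"],o["joints"],T[:3,3],np.degrees(np.arctan2(T[1,0],T[0,0])))
print(np.array(r.camera_model("wrist")["hand_eye"]))
Z={"hot_a_hole":.062,"cold_a_hole":.062,"cap_red_a":.062,"cap_blue_a":.062,"pin_red_a":.055,"pin_blue_a":.055,"rack":0,"handle_pivot":.056,"handle_end":.056}
for k,z in Z.items():
    for d in r.mark_of("wrist",k):
        if d["confidence"]>.3: print(k,np.round(d["uv"],1),round(d["confidence"],2),onz("wrist",d["uv"],z,T))
E
python3 look.py w1
```

```text
3.3 [ 0.4462  0.2261 -0.4536  1.8151  0.1094  1.1251 -0.1758] [ 0.5222 -0.0926  0.3002] 82.48944309685913
[[-0.0005 -0.9612 -0.2758  0.0701]
 [ 1.     -0.0004 -0.0005  0.0002]
 [ 0.0004 -0.2758  0.9612 -0.1227]
 [ 0.      0.      0.      1.    ]]
hot_a_hole [380.1  49.4] 0.85 [0.6011 0.0216 0.062 ]
cold_a_hole [376.2 254. ] 0.93 [ 0.578  -0.2018  0.062 ]
cap_red_a [379.8 124.7] 0.69 [ 0.5943 -0.053   0.062 ]
cap_blue_a [378.4 194.5] 0.9 [ 0.5864 -0.1293  0.062 ]
pin_red_a [231.3 159.7] 0.85 [ 0.4286 -0.0699  0.055 ]
pin_red_a [239.7 197.8] 0.84 [ 0.4294 -0.1144  0.055 ]
pin_blue_a [259.1 266. ] 0.94 [ 0.4359 -0.2025  0.055 ]
pin_blue_a [255.3 233.1] 0.62 [ 0.4393 -0.1595  0.055 ]
pin_blue_a [379.5 193.3] 0.55 [ 0.5888 -0.1301  0.055 ]
rack [255.  200.3] 0.67 [ 0.4336 -0.1341  0.    ]
```

```bash
cat > plan.py <<'E'
# plan.py x,y,z[,yaw] ... : shifts/turns (normalised) from the present pose
from h import *
import sys
o=r.get_obs(); T=tcp(o); y0=np.degrees(np.arctan2(T[1,0],T[0,0])); print(round(o["clock"],2),np.round(T[:3,3],4),round(y0,2),"w",round(o["grip_width"],4))
for a in sys.argv[1:]:
    v=[float(t) for t in a.split(",")]; yaw=v[3] if len(v)>3 else y0
    d=T[:3,:3].T@(np.array(v[:3])-T[:3,3])/.25
    Rg=R.from_euler("z",yaw,degrees=True).as_matrix()@np.diag([1,-1,-1.]); w=R.from_matrix(T[:3,:3].T@Rg).as_rotvec(degrees=True)/90
    print(a,[np.round(d,3).tolist(),np.round(w,3).tolist()],"rows",int(np.ceil(max(np.linalg.norm(d)*5,np.linalg.norm(w)*90/8.59))))
E
python3 plan.py .595,-.054,.14,84 .595,-.054,.089,84
```

```text
3.8 [ 0.5223 -0.0918  0.3003] 82.67 w 0.0853
.595,-.054,.14,84 [[0.187, 0.269, 0.641], [0.0, 0.0, -0.015]] rows 4
.595,-.054,.089,84 [[0.187, 0.269, 0.845], [0.0, 0.0, -0.015]] rows 5
```

View pics/w1.png

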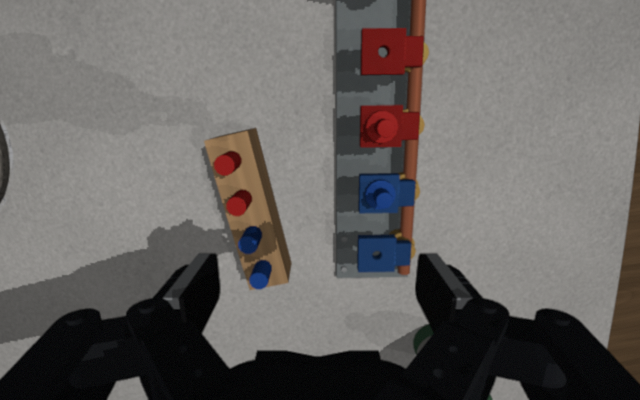

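The wrist view shows the red free hole at (382,51), the red cap at (384,127), the blue cap at (384,195), and the blue free hole at (377,254). The pins stand in the rack at (228,162) to (260,273). Next I'll grasp the red cap.

{"name": "servo_tool", "arguments": {"commands": [[[0.187,0.269,0.641],[0,0,-0.015]],[[0.187,0.269,0.641],[0,0,-0.015]],[[0.187,0.269,0.641],[0,0,-0.015]],[[0.187,0.269,0.641],[0,0,-0.015]],[[0.187,0.269,0.641],[0,0,-0.015]],[[0.187,0.269,0.641],[0,0,-0.015]],[[0.187,0.269,0.74],[0,0,-0.015]],[[0.187,0.269,0.845],[0,0,-0.015]],[[0.187,0.269,0.845],[0,0,-0.015]],[[0.187,0.269,0.845],[0,0,-0.015]]], "claw": 0, "squeeze": 30}}

```text
clock: 4.8
tcp_pos: [0.5956, -0.0546, 0.091]
orientation: [2.334, 2.101, 0.002]
contact_force: [-0.3, 0.1, -0.3]
grip_width: 0.0855
gripper_force: 0.0
```

{"name": "servo_tool", "arguments": {"commands": [[[0,0,0],[0,0,0]],[[0,0,0],[0,0,0]],[[0,0,0],[0,0,0]],[[0,0,0],[0,0,0]],[[0,0,0],[0,0,0]],[[0,0,0],[0,0,0]],[[0,0,0],[0,0,0]],[[0,0,0],[0,0,0]]], "claw": 1}}

```text
clock: 5.6
tcp_pos: [0.5952, -0.0539, 0.0895]
orientation: [2.334, 2.102, 0.0]
contact_force: [-0.8, -1.0, 5.0]
grip_width: 0.0169
gripper_force: 29.3
```

```bash
python3 - <<'E'
from h import *
r.grab_frame("top")
for k in("tub_red","tub_blue"):
    for d in r.mark_of("top",k):
        if d["confidence"]>.3: print(k,d["uv"],d["confidence"],onz("top",d["uv"],0.0))
E
python3 plan.py .595,-.054,.18,84 .483,.37,.18,90 .483,.37,.07,90
```

```text
tub_red [214.3, 223.8] 0.6 [0.48758055 0.37172381 0.        ]
tub_red [204.3, 154.2] 0.4 [0.71863127 0.41271936 0.        ]
tub_blue [252.1, 246.3] 0.96 [0.41585821 0.24500983 0.        ]
5.75 [ 0.5952 -0.0539  0.0895] 84.03 w 0.0165
.595,-.054,.18,84 [[-0.0, -0.001, -0.362], [0.0, 0.0, 0.0]] rows 2
.483,.37,.18,90 [[1.64, -0.623, -0.363], [0.0, 0.0, -0.066]] rows 9
.483,.37,.07,90 [[1.64, -0.623, 0.077], [0.0, 0.0, -0.066]] rows 9
```

{"name": "servo_tool", "arguments": {"commands": [[[0,0,-0.18],[0,0,0]],[[0,0,-0.36],[0,0,0]],[[0.2,-0.08,-0.36],[0,0,0]],[[0.82,-0.31,-0.36],[0,0,0]],[[0.82,-0.31,-0.36],[0,0,0]],[[0.82,-0.31,-0.36],[0,0,0]],[[0.82,-0.31,-0.36],[0,0,0]],[[0.82,-0.31,-0.36],[0,0,0]]]}}

```text
clock: 6.55
tcp_pos: [0.5376, 0.1627, 0.1791]
orientation: [-2.325, -2.11, -0.002]
contact_force: [-0.4, -0.9, -1.3]
grip_width: 0.017
gripper_force: 29.4
```

{"name": "servo_tool", "arguments": {"commands": [[[0.82,-0.31,0],[0,0,0]],[[0.82,-0.31,0],[0,0,0]],[[0.82,-0.31,0],[0,0,0]],[[0.82,-0.31,0],[0,0,0]],[[0.82,-0.31,0],[0,0,0]],[[0.82,-0.31,0],[0,0,0]]]}}

```text
clock: 7.15
tcp_pos: [0.482, 0.373, 0.1788]
orientation: [-2.328, -2.107, -0.001]
contact_force: [-0.2, 0.2, 1.1]
grip_width: 0.0167
gripper_force: 29.4
```

```bash
python3 plan.py .484,.372,.05,84
```

```text
7.15 [0.482  0.373  0.1788] 84.29 w 0.0167
.484,.372,.05,84 [[-0.004, 0.009, 0.515], [-0.001, -0.001, 0.003]] rows 3
```

{"name": "servo_tool", "arguments": {"commands": [[[0,0,0.2],[0,0,0]],[[0,0,0.4],[0,0,0]],[[0,0,0.515],[0,0,0]],[[0,0,0.515],[0,0,0]],[[0,0,0.515],[0,0,0]]]}}

```text
clock: 7.65
tcp_pos: [0.4846, 0.3685, 0.0505]
orientation: [2.336, 2.1, -0.001]
contact_force: [0.2, -0.2, -0.1]
grip_width: 0.0168
gripper_force: 29.4
```

{"name": "servo_tool", "arguments": {"commands": [[[0,0,0],[0,0,0]],[[0,0,0],[0,0,0]],[[0,0,0],[0,0,0]],[[0,0,0],[0,0,0]],[[0,0,0],[0,0,0]]], "claw": 0.55}}

```text
clock: 8.15
tcp_pos: [0.4837, 0.3701, 0.0508]
orientation: [2.334, 2.103, 0.001]
contact_force: [-0.0, 0.1, 0.7]
grip_width: 0.0383
gripper_force: 0.0
```

{"name": "servo_tool", "arguments": {"commands": [[[0,0,-0.2],[0,0,0]],[[0,0,-0.4],[0,0,0]],[[0,0,-0.52],[0,0,0]],[[0,0,-0.52],[0,0,0]],[[0,0,-0.52],[0,0,0]]]}}

```text
clock: 8.65
tcp_pos: [0.4837, 0.37, 0.1809]
orientation: [2.334, 2.102, 0.002]
contact_force: [0.2, 0.1, -0.1]
grip_width: 0.0387
gripper_force: 0.0
```

```bash
python3 plan.py .5866,-.130,.18,84 .5866,-.130,.089,84
```

```text
8.65 [0.4837 0.37   0.1809] 84.03 w 0.0387
.5866,-.130,.18,84 [[-1.946, 0.617, 0.003], [0.001, -0.0, 0.0]] rows 11
.5866,-.130,.089,84 [[-1.947, 0.617, 0.367], [0.001, -0.0, 0.0]] rows 11
```

{"name": "servo_tool", "arguments": {"commands": [[[-0.97,0.31,0],[0,0,0]],[[-0.97,0.31,0],[0,0,0]],[[-0.97,0.31,0],[0,0,0]],[[-0.97,0.31,0],[0,0,0]],[[-0.97,0.31,0],[0,0,0]],[[-0.97,0.31,0],[0,0,0]]], "claw": 0.4}}

```text
clock: 9.25
tcp_pos: [0.5357, 0.1117, 0.178]
orientation: [2.344, 2.089, -0.01]
contact_force: [0.1, 0.4, 0.2]
grip_width: 0.0515
gripper_force: 0.0
```

{"name": "servo_tool", "arguments": {"commands": [[[-0.977,0.308,0],[0,0,0]],[[-0.977,0.308,0],[0,0,0]],[[-0.977,0.308,0],[0,0,0]],[[-0.977,0.308,0],[0,0,0]],[[-0.977,0.308,0],[0,0,0]],[[-0.977,0.308,0],[0,0,0]],[[-0.977,0.308,0.1],[0,0,0]],[[-0.977,0.308,0.1],[0,0,0]],[[-0.977,0.308,0.1],[0,0,0]]]}}

```text
clock: 10.15
tcp_pos: [0.5856, -0.129, 0.1541]
orientation: [-2.33, -2.102, 0.003]
contact_force: [-0.5, 0.1, 0.3]
grip_width: 0.0512
gripper_force: 0.0
```

```bash
python3 plan.py .5866,-.130,.089,84
```

```text
10.15 [ 0.5856 -0.129   0.1541] 84.11 w 0.0512
.5866,-.130,.089,84 [[-0.004, 0.005, 0.26], [-0.002, -0.0, 0.001]] rows 2
```

{"name": "servo_tool", "arguments": {"commands": [[[-0.004,0.004,0.15],[0,0,0]],[[-0.004,0.004,0.26],[0,0,0]],[[-0.004,0.004,0.26],[0,0,0]],[[-0.004,0.004,0.26],[0,0,0]]]}}

```text
clock: 10.55
tcp_pos: [0.5878, -0.1305, 0.0911]
orientation: [-2.333, -2.104, -0.0]
contact_force: [0.0, 0.2, 0.7]
grip_width: 0.0512
gripper_force: 0.0
```

{"name": "servo_tool", "arguments": {"commands": [[[0,0,0],[0,0,0]],[[0,0,0],[0,0,0]],[[0,0,0],[0,0,0]],[[0,0,0],[0,0,0]],[[0,0,0],[0,0,0]],[[0,0,0],[0,0,0]]], "claw": 1}}

```text
clock: 11.15
tcp_pos: [0.5885, -0.1313, 0.0921]
orientation: [2.333, 2.101, 0.003]
contact_force: [-0.8, 0.2, 6.8]
grip_width: 0.0166
gripper_force: 29.2
```

{"name": "servo_tool", "arguments": {"commands": [[[0,0,-0.18],[0,0,0]],[[0,0,-0.36],[0,0,0]],[[0,0,-0.36],[0,0,0]],[[0,0,-0.36],[0,0,0]],[[0,0,-0.36],[0,0,0]]]}}

```text
clock: 11.65
tcp_pos: [0.5867, -0.1315, 0.1796]
orientation: [-2.334, -2.102, 0.002]
contact_force: [-0.5, 0.3, -1.0]
grip_width: 0.0163
gripper_force: 29.4
```

```bash
python3 - <<'E'
from h import *
I,_=r.grab_frame("top"); cv2.imwrite("pics/t2.png",cv2.resize(I[120:280,180:480],(800,427),interpolation=cv2.INTER_CUBIC)[...,::-1])
for k in("tub_red","tub_blue","cap_red_a"):
    for d in r.mark_of("top",k):
        if d["confidence"]>.3: print(k,d["uv"],d["confidence"],onz("top",d["uv"],0.0))
E
python3 plan.py .418,.242,.18,84
```

```text
tub_red [214.6, 223.2] 0.64 [0.48956842 0.37078816 0.        ]
tub_red [317.9, 185.3] 0.63 [0.61923068 0.03272118 0.        ]
tub_blue [254.3, 246.7] 0.92 [0.41466901 0.23775483 0.        ]
cap_red_a [216.5, 223.7] 0.54 [0.48801906 0.36443835 0.        ]
11.85 [ 0.5867 -0.1312  0.1791] 84.04 w 0.0165
.418,.242,.18,84 [[1.415, -0.826, -0.001], [-0.001, -0.0, 0.0]] rows 9
```

View pics/t2.png

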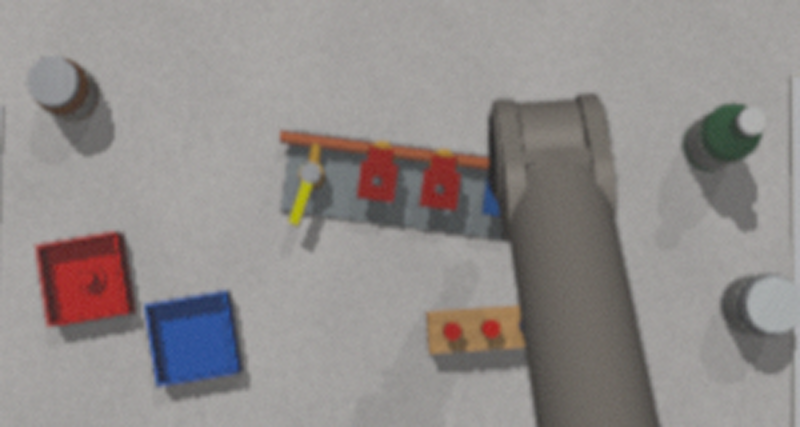

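The red cap lies in the red tub at (95,282). The red lug it covered is now open, with its hole at (441,188). The blue tub hasn't moved, so the blue cap goes there next.

{"name": "servo_tool", "arguments": {"commands": [[[0.71,-0.413,0],[0,0,0]],[[0.71,-0.413,0],[0,0,0]],[[0.71,-0.413,0],[0,0,0]],[[0.71,-0.413,0],[0,0,0]],[[0.71,-0.413,0],[0,0,0]]]}}

```text
clock: 12.35
tcp_pos: [0.5002, 0.0625, 0.1801]
orientation: [-2.322, -2.112, -0.0]
contact_force: [0.2, 0.2, -0.1]
grip_width: 0.017
gripper_force: 29.4
```

{"name": "servo_tool", "arguments": {"commands": [[[0.71,-0.413,0],[0,0,0]],[[0.71,-0.413,0],[0,0,0]],[[0.71,-0.413,0],[0,0,0]],[[0.71,-0.413,0],[0,0,0]],[[0.71,-0.413,0],[0,0,0]],[[0.71,-0.413,0.2],[0,0,0]],[[0.71,-0.413,0.4],[0,0,0]],[[0.71,-0.413,0.51],[0,0,0]],[[0.71,-0.413,0.51],[0,0,0]],[[0.71,-0.413,0.51],[0,0,0]]]}}

```text
clock: 13.35
tcp_pos: [0.4191, 0.2431, 0.0529]
orientation: [-2.334, -2.102, 0.002]
contact_force: [0.6, -0.6, -0.3]
grip_width: 0.0163
gripper_force: 29.5
```

{"name": "servo_tool", "arguments": {"commands": [[[0,0,0],[0,0,0]],[[0,0,0],[0,0,0]],[[0,0,0],[0,0,0]],[[0,0,0],[0,0,0]],[[0,0,0],[0,0,0]]], "claw": 0.55}}

```text
clock: 13.85
tcp_pos: [0.4192, 0.2433, 0.0532]
orientation: [2.334, 2.102, 0.001]
contact_force: [-0.1, 0.6, 0.2]
grip_width: 0.0386
gripper_force: 0.0
```

{"name": "servo_tool", "arguments": {"commands": [[[0,0,-0.2],[0,0,0]],[[0,0,-0.4],[0,0,0]],[[0,0,-0.52],[0,0,0]],[[0,0,-0.52],[0,0,0]]]}}

```text
clock: 14.25
tcp_pos: [0.4212, 0.245, 0.1871]
orientation: [2.333, 2.101, 0.013]
contact_force: [0.5, 0.9, -0.3]
grip_width: 0.0381
gripper_force: 0.0
```

```bash
python3 plan.py .55,-.09,.25,84
```

```text
14.25 [0.4212 0.245  0.1871] 84.02 w 0.0381
.55,-.09,.25,84 [[-1.278, 0.654, -0.253], [0.004, -0.003, 0.0]] rows 8
```

{"name": "servo_tool", "arguments": {"commands": [[[-0.64,0.33,-0.05],[0,0,0]],[[-0.64,0.33,-0.05],[0,0,0]],[[-0.64,0.33,-0.05],[0,0,0]],[[-0.64,0.33,-0.05],[0,0,0]],[[-0.64,0.33,-0.05],[0,0,0]]], "claw": 0.4}}

```text
clock: 14.75
tcp_pos: [0.4854, 0.0701, 0.1944]
orientation: [2.342, 2.092, -0.003]
contact_force: [-0.1, 1.0, -0.6]
grip_width: 0.0513
gripper_force: 0.0
```

{"name": "servo_tool", "arguments": {"commands": [[[-0.67,0.49,-0.05],[0,0,0]],[[-0.67,0.49,-0.05],[0,0,0]],[[-0.67,0.49,-0.05],[0,0,0]],[[-0.67,0.49,-0.05],[0,0,0]],[[-0.67,0.49,-0.05],[0,0,0]],[[-0.67,0.49,-0.05],[0,0,0]],[[-0.67,0.49,-0.05],[0,0,0]]]}}

```text
clock: 15.45
tcp_pos: [0.588, -0.1016, 0.207]
orientation: [-2.33, -2.104, 0.001]
contact_force: [0.2, 0.2, 0.3]
grip_width: 0.0513
gripper_force: 0.0
```

```bash
python3 look.py w2 | grep -v "^ *\[\["; python3 plan.py .437,-.13,.208,84
```

```text
15.45 [ 0.4085  0.4315 -0.4445  1.7668  0.2148  0.9932 -0.2208] [ 0.588  -0.1016  0.207 ] 84.15199717554428
 [ 1.     -0.0004 -0.0005  0.0002]
 [ 0.0004 -0.2758  0.9612 -0.1227]
 [ 0.      0.      0.      1.    ]]
hot_a_hole [320.8  31. ] 0.81 [0.6029 0.0201 0.062 ]
cold_a_hole [317.9 298.4] 0.58 [ 0.578 -0.202  0.062]
pin_red_a [142.1 219.7] 0.77 [ 0.4306 -0.113   0.055 ]
pin_red_a [127.8 170.9] 0.56 [ 0.4289 -0.0686  0.055 ]
pin_blue_a [163.  264.7] 0.63 [ 0.4392 -0.1579  0.055 ]
pin_blue_a [174.9 306.6] 0.56 [ 0.44   -0.2027  0.055 ]
rack [176.4 220.6] 0.69 [ 0.4346 -0.1339  0.    ]
rack [321.8  28.9] 0.59 [0.6057 0.0339 0.    ]
handle_end [319.2 223.2] 0.73 [ 0.5864 -0.1315  0.056 ]
15.95 [ 0.5887 -0.1036  0.2079] 84.04 w 0.0509
.437,-.13,.208,84 [[-0.168, -0.593, -0.0], [0.0, 0.0, 0.0]] rows 4
```

View pics/w2.png

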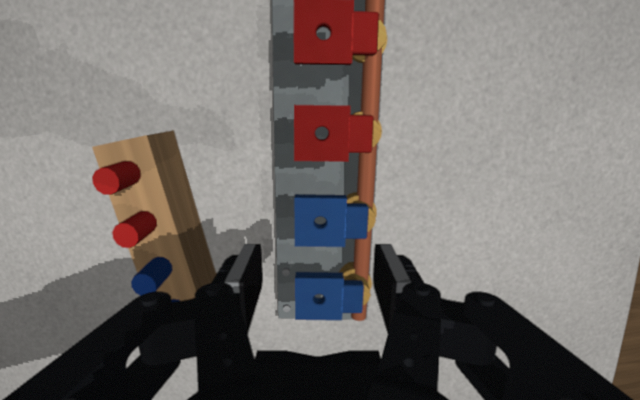

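All four eyelets are open: red at (322,33) and (321,133), blue at (320,221) and (319,298). I'll fit them precisely from a settled frame.

```bash
cat > holes.py <<'E'
from h import *
np.set_printoptions(precision=4,suppress=True)
o=r.get_obs(); T=tcp(o); I,D=r.grab_frame("wrist"); np.savez("w3",I=I,D=D,T=T); print(T[:3,3],o["clock"])
hsv=cv2.cvtColor(I,cv2.COLOR_RGB2HSV).astype(int); P=[]
for p in [(322,33),(321,133),(320,221),(319,298)]:
    u0,v0=p; w=hsv[v0-13:v0+14,u0-13:u0+14]
    m=((w[...,1]<150)).astype(np.uint8)
    n,l,s,c=cv2.connectedComponentsWithStats(m); k=1+np.argmin(np.hypot(*(c[1:]-13).T)); uv=c[k]+[u0-13,v0-13]
    q=onz("wrist",uv,.062,T); P.append(q); print(uv,s[k],q)
    Q=cloud("wrist",D,T)[v0-18:v0+19,u0-20:u0+21,2]; print("  lug z",np.nanmedian(Q))
P=np.array(P)[:,:2]; c=P.mean(0); t=np.array([1.5,.5,-.5,-1.5])*.075; d=(t@(P-c)); d/=np.linalg.norm(d)
print("centre",c,"yaw",-np.degrees(np.arctan2(d[0],d[1])),"\nfit",c+t[:,None]*d,"res",P-c-t[:,None]*d)
E
python3 holes.py
```

```text
[ 0.5887 -0.1036  0.2079] 15.95
[321.119   29.7976] [  5   3  15  14 168] [0.6045 0.0188 0.062 ]
  lug z 0.06093487550882021
[319.6026 129.9139] [  5   4  14  13 151] [ 0.5958 -0.054   0.062 ]
  lug z 0.06100650901937421
[318.3723 217.4681] [ 5  5 13 10 94] [ 0.5873 -0.1267  0.062 ]
  lug z 0.06109184795671013
[317.6957 293.1304] [ 7  6 10  6 46] [ 0.5791 -0.1994  0.062 ]
  lug z 0.061079314068786555
centre [ 0.5917 -0.0903] yaw -6.637516079646658 
fit [[ 0.6047  0.0214]
 [ 0.596  -0.053 ]
 [ 0.5874 -0.1275]
 [ 0.5787 -0.202 ]] res [[-0.0002 -0.0026]
 [-0.0002 -0.0009]
 [-0.0001  0.0009]
 [ 0.0004  0.0027]]
```

{"name": "servo_tool", "arguments": {"commands": [[[0,-0.3,0],[0,0,0]],[[0.1,-0.593,0],[0,0,0]],[[0.1,-0.593,0],[0,0,0]],[[0.1,-0.593,0],[0,0,0]],[[0.1,-0.593,0],[0,0,0]],[[0.1,-0.593,0],[0,0,0]],[[0.1,-0.593,0],[0,0,0]],[[0.1,-0.593,0],[0,0,0]]]}}

```text
clock: 16.8
tcp_pos: [0.445, -0.0637, 0.2078]
orientation: [-2.334, -2.102, -0.001]
contact_force: [-0.1, -0.1, -0.5]
grip_width: 0.0511
gripper_force: 0.0
```

```bash
python3 look.py w4 | grep -v "^ *\[\["
```

```text
16.8 [ 0.4614  0.1958 -0.5067  2.0899  0.1217  0.8831 -0.2193] [ 0.445  -0.0637  0.2078] 84.00409406047545
 [ 1.     -0.0004 -0.0005  0.0002]
 [ 0.0004 -0.2758  0.9612 -0.1227]
 [ 0.      0.      0.      1.    ]]
hot_a_hole [510.3  62.6] 0.65 [0.6034 0.0226 0.062 ]
cap_blue_a [507.4  64.8] 0.61 [0.6012 0.0211 0.062 ]
cap_blue_a [311.9 241.9] 0.58 [ 0.4357 -0.1083  0.062 ]
pin_red_a [307.9 247.3] 0.96 [ 0.4311 -0.1161  0.055 ]
pin_red_a [298.6 197.5] 0.94 [ 0.4284 -0.0693  0.055 ]
pin_blue_a [324.1 328. ] 0.96 [ 0.4371 -0.2028  0.055 ]
pin_blue_a [321.1 290.3] 0.86 [ 0.4384 -0.1609  0.055 ]
rack [313.3 241.5] 0.88 [ 0.4334 -0.1344  0.    ]
```

View pics/w4.png

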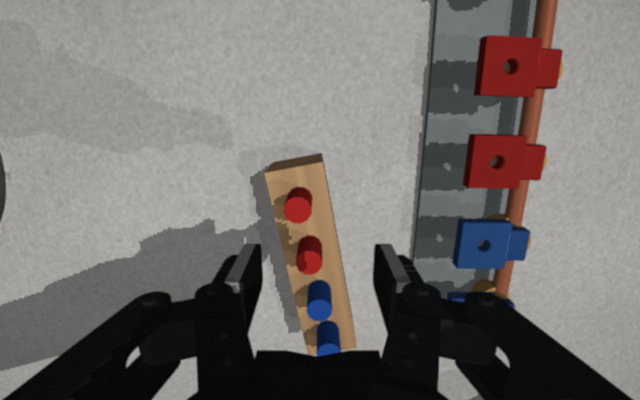

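The pins stand at (298,203), (309,253), (318,298) and (328,335). Oblique views bias both holes and pins, so I'll look straight down on them, with the camera 70 mm ahead of the TCP.

```bash
python3 plan.py .436,-.207,.21,83.4; python3 -c "
from h import *
print(r.camera_model('wrist'))"
```

```text
17.3 [ 0.444  -0.0635  0.2078] 84.03 w 0.0514
.436,-.207,.21,83.4 [[-0.574, 0.028, -0.009], [0.0, 0.0, 0.007]] rows 3
{'fx': 334.13931497245375, 'fy': 334.13931497245375, 'cx': 317.34308121773495, 'cy': 199.30326373121545, 'k1': -0.0553219937131905, 'hand_eye': array([[-5.31453894e-04, -9.61222713e-01, -2.75772757e-01,
         7.00443813e-02],
       [ 9.99999773e-01, -3.96709552e-04, -5.44388587e-04,
         2.31785824e-04],
       [ 4.13876987e-04, -2.75772984e-01,  9.61222706e-01,
        -1.22694163e-01],
       [ 0.00000000e+00,  0.00000000e+00,  0.00000000e+00,
         1.00000000e+00]])}
```

{"name": "servo_tool", "arguments": {"commands": [[[-0.574,0.028,-0.009],[0,0,0.007]],[[-0.574,0.028,-0.009],[0,0,0.007]],[[-0.574,0.028,-0.009],[0,0,0.007]],[[-0.574,0.028,-0.009],[0,0,0.007]],[[-0.574,0.028,-0.009],[0,0,0.007]],[[-0.574,0.028,-0.009],[0,0,0.007]],[[-0.574,0.028,-0.009],[0,0,0.007]],[[-0.574,0.028,-0.009],[0,0,0.007]]]}}

```text
clock: 18.1
tcp_pos: [0.4363, -0.2057, 0.2101]
orientation: [-2.343, -2.093, -0.0]
contact_force: [0.6, -0.4, 0.3]
grip_width: 0.0511
gripper_force: 0.0
```

```bash
cat > pins.py <<'E'
from h import *
np.set_printoptions(precision=4,suppress=True)
o=r.get_obs(); T=tcp(o); I,D=r.grab_frame("wrist"); np.savez("w5",I=I,D=D,T=T); save("w5",I); print(T[:3,3],o["clock"])
P=cloud("wrist",D,T); m=((P[...,2]>.075)&(P[...,2]<.1)).astype(np.uint8)
n,l,s,c=cv2.connectedComponentsWithStats(m)
for k in range(1,n):
    if s[k][4]>60:
        Q=P[l==k]; print(c[k],s[k],I[l==k].mean(0),"depth centroid",Q.mean(0),"mid uv->",onz("wrist",c[k],.089,T))
E
python3 pins.py; python3 plan.py .595,-.158,.21,83.4
```

```text
[ 0.4363 -0.2057  0.2101] 18.1
[284.403   11.6078] [268   0  33  28 742] [130.2426  31.6779  29.2695] depth centroid [ 0.4292 -0.0738  0.087 ] mid uv-> [ 0.4293 -0.0743  0.089 ]
[297.6139  74.677 ] [282  58  32  33 808] [147.5458  38.6881  34.9901] depth centroid [ 0.4329 -0.1151  0.0879] mid uv-> [ 0.433  -0.1151  0.089 ]
[310.4554 137.9345] [296 123  30  31 718] [ 36.9359  67.5515 129.4596] depth centroid [ 0.4366 -0.1594  0.0878] mid uv-> [ 0.4366 -0.1593  0.089 ]
[322.0888 195.2402] [309 180  28  31 687] [ 33.6041  62.7656 121.8763] depth centroid [ 0.4403 -0.2034  0.0873] mid uv-> [ 0.4403 -0.2029  0.089 ]
[575.692  332.6407] [548 319  65  31 974] [59.5729 62.0626 57.8963] depth centroid [ 0.655  -0.3574  0.088 ] mid uv-> [ 0.6542 -0.3566  0.089 ]
18.15 [ 0.4362 -0.206   0.2101] 83.51 w 0.0512
.595,-.158,.21,83.4 [[0.263, 0.609, 0.0], [0.0, -0.0, 0.001]] rows 4
```

View pics/w5.png

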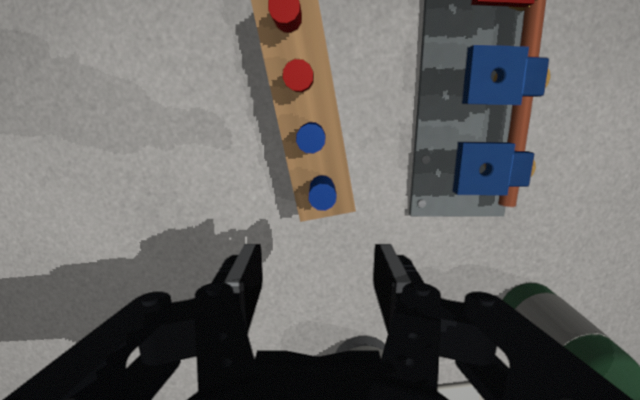

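The pins are seen nearly from above at (284,12), (298,75), (310,138) and (322,195). Now the same for the holes.

{"name": "servo_tool", "arguments": {"commands": [[[0.263,0.609,0],[0,0,0]],[[0.263,0.609,0],[0,0,0]],[[0.263,0.609,0],[0,0,0]],[[0.263,0.609,0],[0,0,0]],[[0.263,0.609,0],[0,0,0]],[[0.263,0.609,0],[0,0,0]],[[0.263,0.609,0],[0,0,0]],[[0.263,0.609,0],[0,0,0]],[[0.263,0.609,0],[0,0,0]]]}}

```text
clock: 19.05
tcp_pos: [0.594, -0.1599, 0.2103]
orientation: [2.347, 2.088, -0.001]
contact_force: [-0.3, 0.2, 0.2]
grip_width: 0.0514
gripper_force: 0.0
```

```bash
cat > holes2.py <<'E'
from h import *
np.set_printoptions(precision=4,suppress=True)
o=r.get_obs(); T=tcp(o); I,D=r.grab_frame("wrist"); np.savez("w6",I=I,D=D,T=T); save("w6",I); print(T[:3,3],o["clock"])
hsv=cv2.cvtColor(I,cv2.COLOR_RGB2HSV).astype(int)
lug=((hsv[...,1]>150)&((hsv[...,0]<8)|(hsv[...,0]>172)|((hsv[...,0]>100)&(hsv[...,0]<125)))).astype(np.uint8)
cs,hi=cv2.findContours(lug,cv2.RETR_CCOMP,cv2.CHAIN_APPROX_NONE)
for i,c in enumerate(cs):
    if hi[0][i][3]>=0 and cv2.contourArea(c)>40:
        e=cv2.fitEllipse(c); uv=np.array(e[0]); print(uv,e[1],onz("wrist",uv,.062,T))
for k in("hot_a_hole","cold_a_hole"):
    for d in r.mark_of("wrist",k):
        if d["confidence"]>.3: print(k,d["uv"],d["confidence"],onz("wrist",d["uv"],.062,T))
E
python3 holes2.py; python3 plan.py .433,-.115,.21,83.4 .433,-.115,.16,83.4
```

```text
[ 0.594  -0.1599  0.2103] 19.05
[305.6203 237.3696] (9.13119125366211, 13.130477905273438) [ 0.579  -0.2008  0.062 ]
[304.7885 153.5904] (13.390583992004395, 14.940852165222168) [ 0.5876 -0.128   0.062 ]
[303.997   57.5668] (15.107373237609863, 16.020673751831055) [ 0.5962 -0.0553  0.062 ]
cold_a_hole [304.0, 239.2] 0.97 [ 0.5774 -0.2023  0.062 ]
19.2 [ 0.5945 -0.1595  0.2103] 83.37 w 0.0517
.433,-.115,.21,83.4 [[0.102, -0.662, 0.001], [0.0, 0.0, -0.0]] rows 4
.433,-.115,.16,83.4 [[0.102, -0.662, 0.201], [0.0, 0.0, -0.0]] rows 4
```

{"name": "servo_tool", "arguments": {"commands": [[[0.102,-0.662,0.1],[0,0,0]],[[0.102,-0.662,0.1],[0,0,0]],[[0.102,-0.662,0.1],[0,0,0]],[[0.102,-0.662,0.1],[0,0,0]],[[0.102,-0.662,0.2],[0,0,0]],[[0.102,-0.662,0.2],[0,0,0]],[[0.102,-0.662,0.2],[0,0,0]],[[0.102,-0.662,0.2],[0,0,0]]]}}

```text
clock: 20.0
tcp_pos: [0.4344, -0.1149, 0.1609]
orientation: [2.345, 2.089, 0.002]
contact_force: [-1.2, 0.1, 0.7]
grip_width: 0.0513
gripper_force: 0.0
```

```bash
python3 plan.py .433,-.1152,.08,83.4
```

```text
20.0 [ 0.4344 -0.1149  0.1609] 83.4 w 0.0513
.433,-.1152,.08,83.4 [[-0.002, -0.006, 0.324], [0.001, -0.0, -0.0]] rows 2
```

{"name": "servo_tool", "arguments": {"commands": [[[-0.002,-0.004,0.15],[0,0,0]],[[-0.002,-0.004,0.25],[0,0,0]],[[-0.002,-0.004,0.324],[0,0,0]],[[-0.002,-0.004,0.324],[0,0,0]],[[-0.002,-0.004,0.324],[0,0,0]],[[-0.002,-0.004,0.324],[0,0,0]]]}}

```text
clock: 20.6
tcp_pos: [0.4335, -0.1153, 0.0803]
orientation: [2.344, 2.089, 0.002]
contact_force: [-0.2, 0.4, 0.2]
grip_width: 0.0509
gripper_force: 0.0
```

{"name": "servo_tool", "arguments": {"commands": [[[0,0,0],[0,0,0]],[[0,0,0],[0,0,0]],[[0,0,0],[0,0,0]],[[0,0,0],[0,0,0]],[[0,0,0],[0,0,0]],[[0,0,0],[0,0,0]],[[0,0,0],[0,0,0]]], "claw": 1, "squeeze": 40}}

```text
clock: 21.3
tcp_pos: [0.4328, -0.1154, 0.08]
orientation: [2.345, 2.089, 0.001]
contact_force: [-1.8, 0.4, 7.7]
grip_width: 0.0208
gripper_force: 38.8
```

{"name": "servo_tool", "arguments": {"commands": [[[0,0,-0.1],[0,0,0]],[[0,0,-0.2],[0,0,0]],[[0,0,-0.32],[0,0,0]],[[0,0,-0.4],[0,0,0]],[[0,0,-0.4],[0,0,0]],[[0,0,-0.4],[0,0,0]],[[0,0,-0.4],[0,0,0]]]}}

```text
clock: 22.0
tcp_pos: [0.4315, -0.1151, 0.1782]
orientation: [-2.345, -2.089, 0.002]
contact_force: [0.4, -0.4, 0.2]
grip_width: 0.0204
gripper_force: 39.5
```

```bash
cat > hand.py <<'E'
from h import *
import sys
np.set_printoptions(precision=4,suppress=True)
o=r.get_obs(); T=tcp(o); I,D=r.grab_frame("wrist"); n=sys.argv[1]; save(n,I)
P=cloud("wrist",D,np.eye(4))  # tool coordinates
sel=(abs(P[...,0])<.03)&(abs(P[...,1])<.02)&(P[...,2]<.06)&(P[...,2]>-.04)
hsv=cv2.cvtColor(I,cv2.COLOR_RGB2HSV).astype(int)
col=(hsv[...,1]>130)&((hsv[...,0]<8)|(hsv[...,0]>172)|((hsv[...,0]>100)&(hsv[...,0]<125)))
h=sel&col
for a in np.arange(-.03,.05,.005):
    m=h&(P[...,2]>=a)&(P[...,2]<a+.005)
    if m.sum()>15: Q=P[m]; print("z",round(a,3),m.sum(),"y",Q[:,1].min(),Q[:,1].max(),"x",Q[:,0].min(),Q[:,0].max())
cv2.imwrite(f"pics/{n}.png",cv2.resize(I[150:,180:460],(784,700))[...,::-1][:600])
E
python3 hand.py g1; python3 plan.py .5962,-.0544,.18,83.4
```

```text
z -0.015 33 y -0.01029497792160708 0.010751611213492355 x -0.010784602686923786 0.006155064506759025
z -0.01 2197 y -0.010320712044372446 0.01076376673187795 x -0.010858583475609057 0.011551689575564891
z -0.005 297 y -0.010320666718534101 0.0107250412498911 x -0.010707499498617726 0.011838887268448998
z 0.0 260 y -0.01030655458049531 0.01068104487183391 x -0.00974800181514017 0.011767913146269474
z 0.005 235 y -0.010270090838825881 0.010651040956474584 x 0.003393568473552225 0.011591756962281562
z 0.01 219 y -0.010231198611058647 0.010680438414756707 x 0.0029379826159731254 0.011525845762306815
z 0.015 189 y -0.010180826470538773 0.010624165471123844 x 0.002955123705905005 0.011552080995388889
z 0.02 132 y -0.009934831932592453 0.010406921818377247 x 0.003750893749061804 0.011564423424690558
22.05 [ 0.4314 -0.1151  0.178 ] 83.4 w 0.0209
.5962,-.0544,.18,83.4 [[0.317, 0.627, -0.009], [-0.001, -0.0, 0.0]] rows 4
```

View pics/g1.png

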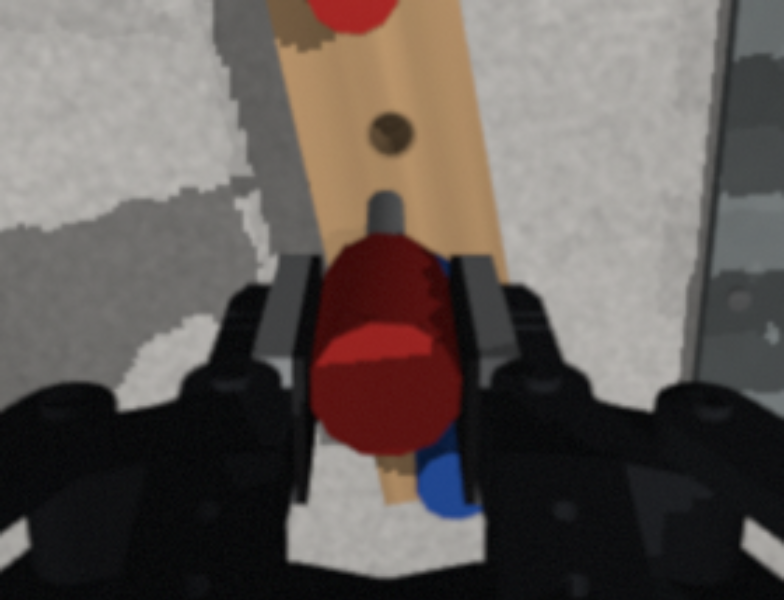

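The red head is gripped centrally and upright, with its shank visible at (385,210). In tool coordinates the pin centre is about (0.4, 0.2) mm. Next I'll move over the second eyelet.

{"name": "servo_tool", "arguments": {"commands": [[[0.317,0.627,0],[0,0,0]],[[0.317,0.627,0],[0,0,0]],[[0.317,0.627,0],[0,0,0]],[[0.317,0.627,0],[0,0,0]],[[0.316,0.627,0.11],[0,0,0]],[[0.316,0.627,0.11],[0,0,0]],[[0.316,0.627,0.11],[0,0,0]],[[0.316,0.627,0.11],[0,0,0]],[[0.316,0.627,0.11],[0,0,0]],[[0.316,0.627,0.11],[0,0,0]]]}}

```text
clock: 23.05
tcp_pos: [0.5973, -0.0551, 0.1525]
orientation: [2.345, 2.088, 0.001]
contact_force: [0.1, 0.2, -0.0]
grip_width: 0.0208
gripper_force: 39.5
```

```bash
python3 plan.py .5962,-.0547,.13,83.4  .5962,-.0547,.086,83.4
```

```text
23.05 [ 0.5973 -0.0551  0.1525] 83.37 w 0.0208
.5962,-.0547,.13,83.4 [[0.001, -0.005, 0.09], [0.001, 0.0, -0.0]] rows 1
.5962,-.0547,.086,83.4 [[0.001, -0.005, 0.266], [0.001, 0.0, -0.0]] rows 2
```

{"name": "servo_tool", "arguments": {"commands": [[[0.001,-0.003,0.04],[0,0,0]],[[0.001,-0.003,0.04],[0,0,0]],[[0.001,-0.003,0.04],[0,0,0]],[[0.001,-0.003,0.04],[0,0,0]]]}}

```text
clock: 23.45
tcp_pos: [0.5963, -0.0543, 0.1415]
orientation: [-2.345, -2.09, 0.0]
contact_force: [0.1, -0.1, -0.3]
grip_width: 0.0204
gripper_force: 39.5
```

{"name": "servo_tool", "arguments": {"commands": [[[0,0,0],[0,0,0]],[[0,0,0],[0,0,0]]]}}

```text
clock: 23.65
tcp_pos: [0.5965, -0.0544, 0.1417]
orientation: [2.345, 2.09, 0.0]
contact_force: [-0.3, -0.1, -0.4]
grip_width: 0.0209
gripper_force: 39.5
```

```bash
python3 plan.py .5962,-.0547,.13,83.4  .5962,-.0547,.086,83.4
```

```text
23.65 [ 0.5965 -0.0544  0.1417] 83.4 w 0.0209
.5962,-.0547,.13,83.4 [[-0.002, -0.001, 0.047], [0.0, -0.0, 0.0]] rows 1
.5962,-.0547,.086,83.4 [[-0.002, -0.001, 0.223], [0.0, -0.0, 0.0]] rows 2
```

Aligned to within about 0.4 mm. I'll go down carefully, watching the force.

{"name": "servo_tool", "arguments": {"commands": [[[-0.001,-0.001,0.02],[0,0,0]],[[-0.001,-0.001,0.04],[0,0,0]],[[-0.001,-0.001,0.06],[0,0,0]],[[-0.001,-0.001,0.08],[0,0,0]],[[-0.001,-0.001,0.08],[0,0,0]]]}}

```text
clock: 24.15
tcp_pos: [0.5954, -0.0546, 0.1205]
orientation: [-2.345, -2.089, 0.002]
contact_force: [-0.3, -0.1, -1.0]
grip_width: 0.0205
gripper_force: 39.5
```

{"name": "servo_tool", "arguments": {"commands": [[[0,0,0.03],[0,0,0]],[[0,0,0.06],[0,0,0]],[[0,0,0.09],[0,0,0]],[[0,0,0.12],[0,0,0]],[[0,0,0.138],[0,0,0]],[[0,0,0.138],[0,0,0]],[[0,0,0.138],[0,0,0]]]}}

```text
clock: 24.85
tcp_pos: [0.5959, -0.0545, 0.0871]
orientation: [-2.345, -2.09, 0.001]
contact_force: [-2.1, 0.7, 3.0]
grip_width: 0.0211
gripper_force: 39.8
```

{"name": "servo_tool", "arguments": {"commands": [[[0,0,0.008],[0,0,0]],[[0,0,0.008],[0,0,0]],[[0,0,0.008],[0,0,0]]]}}

```text
clock: 25.15
tcp_pos: [0.596, -0.0545, 0.0869]
orientation: [2.345, 2.089, -0.001]
contact_force: [-8.0, -0.2, 19.5]
grip_width: 0.0211
gripper_force: 41.8
```

{"name": "servo_tool", "arguments": {"commands": [[[0,0,0],[0,0,0]],[[0,0,0],[0,0,0]],[[0,0,0],[0,0,0]],[[0,0,0],[0,0,0]],[[0,0,0],[0,0,0]]], "claw": 0.45}}

```text
clock: 25.65
tcp_pos: [0.596, -0.0546, 0.0848]
orientation: [-2.345, -2.09, 0.0]
contact_force: [0.3, 0.1, 0.4]
grip_width: 0.0467
gripper_force: 0.0
```

{"name": "servo_tool", "arguments": {"commands": [[[0,0,-0.1],[0,0,0]],[[0,0,-0.2],[0,0,0]],[[0,0,-0.36],[0,0,0]],[[0,0,-0.36],[0,0,0]],[[0,0,-0.36],[0,0,0]]]}}

```text
clock: 26.15
tcp_pos: [0.5967, -0.0546, 0.1759]
orientation: [2.345, 2.089, 0.002]
contact_force: [-0.0, 0.6, 0.4]
grip_width: 0.0469
gripper_force: 0.0
```

```bash
python3 plan.py .4291,-.0702,.16,83.4
python3 - <<'E'
from h import *
o=r.get_obs(); T=tcp(o); I,D=r.grab_frame("wrist"); P=cloud("wrist",D,T)
m=(np.hypot(P[...,0]-.596,P[...,1]+.0545)<.02)&(P[...,2]>.07); print("head top",np.nanpercentile(P[m][:,2],[50,90]),P[m&(P[...,2]>.09)].mean(0))
E
```

```text
26.15 [ 0.5967 -0.0546  0.1759] 83.39 w 0.0469
.4291,-.0702,.16,83.4 [[-0.139, -0.659, 0.062], [0.001, 0.0, -0.0]] rows 4
head top [0.23632741 0.24295579] [ 0.59774595 -0.04509482  0.21702244]
```

{"name": "servo_tool", "arguments": {"commands": [[[-0.139,-0.659,0.06],[0,0,0]],[[-0.139,-0.659,0.06],[0,0,0]],[[-0.139,-0.659,0.06],[0,0,0]],[[-0.139,-0.659,0.06],[0,0,0]],[[-0.139,-0.659,0.06],[0,0,0]],[[-0.139,-0.659,0.06],[0,0,0]],[[-0.139,-0.659,0.06],[0,0,0]],[[-0.139,-0.659,0.2],[0,0,0]],[[-0.139,-0.659,0.3],[0,0,0]],[[-0.139,-0.659,0.384],[0,0,0]],[[-0.139,-0.659,0.384],[0,0,0]],[[-0.139,-0.659,0.384],[0,0,0]],[[-0.139,-0.659,0.384],[0,0,0]]]}}

```text
clock: 27.5
tcp_pos: [0.4297, -0.07, 0.0799]
orientation: [2.344, 2.089, 0.002]
contact_force: [-0.1, -0.4, -0.8]
grip_width: 0.0469
gripper_force: 0.0
```

{"name": "servo_tool", "arguments": {"commands": [[[0,0,0],[0,0,0]],[[0,0,0],[0,0,0]],[[0,0,0],[0,0,0]],[[0,0,0],[0,0,0]],[[0,0,0],[0,0,0]],[[0,0,0],[0,0,0]],[[0,0,0],[0,0,0]]], "claw": 1, "squeeze": 40}}

```text
clock: 28.2
tcp_pos: [0.4292, -0.0703, 0.08]
orientation: [2.345, 2.089, 0.002]
contact_force: [-1.0, 0.6, 6.0]
grip_width: 0.0208
gripper_force: 38.9
```

{"name": "servo_tool", "arguments": {"commands": [[[0,0,-0.1],[0,0,0]],[[0,0,-0.2],[0,0,0]],[[0,0,-0.32],[0,0,0]],[[0,0,-0.4],[0,0,0]],[[0,0,-0.4],[0,0,0]],[[0,0,-0.4],[0,0,0]],[[0,0,-0.4],[0,0,0]]]}}

```text
clock: 28.9
tcp_pos: [0.4276, -0.0703, 0.1783]
orientation: [-2.345, -2.089, 0.002]
contact_force: [0.7, -0.1, -0.8]
grip_width: 0.0209
gripper_force: 39.5
```

```bash
python3 hand.py g2; python3 plan.py .6049,.0199,.18,83.4
```

```text
z -0.03 26 y 0.011924195129968913 0.012392280710016202 x -0.010232444820011247 -0.005853414572460108
z -0.015 34 y -0.010282824316478853 0.010728755966178265 x -0.010908174800471404 0.009984506116869386
z -0.01 2198 y -0.010304319038508578 0.010781638832298625 x -0.010527590074251775 0.011502564685372564
z -0.005 298 y -0.01031888856172795 0.010749673317873182 x -0.011011022457410063 0.011804018767434886
z 0.0 254 y -0.010276866530583944 0.010666177511656156 x -0.00950767265362519 0.01133469530762063
z 0.005 234 y -0.010208431687375542 0.010622751246659273 x 0.0029588141027041825 0.01153478517799457
z 0.01 214 y -0.01021905056666653 0.010642875530349425 x 0.0029238849013588364 0.011495260844449087
z 0.015 192 y -0.010216665940772588 0.010633943760629448 x 0.003203084453527988 0.011156493189500058
z 0.02 134 y -0.00999404051291113 0.010524970454541881 x 0.0029813242236518545 0.011776599164876937
28.95 [ 0.4276 -0.0702  0.1781] 83.4 w 0.0205
.6049,.0199,.18,83.4 [[0.439, 0.663, -0.009], [-0.001, -0.0, 0.0]] rows 4
```

{"name": "servo_tool", "arguments": {"commands": [[[0.2,0.3,0],[0,0,0]],[[0.439,0.663,0],[0,0,0]],[[0.439,0.663,0],[0,0,0]],[[0.439,0.663,0],[0,0,0]],[[0.438,0.663,0.14],[0,0,0]],[[0.438,0.663,0.14],[0,0,0]],[[0.438,0.663,0.14],[0,0,0]],[[0.438,0.663,0.14],[0,0,0]],[[0.438,0.663,0.14],[0,0,0]],[[0.438,0.663,0.14],[0,0,0]],[[0.438,0.663,0.14],[0,0,0]],[[0.438,0.663,0.14],[0,0,0]]]}}

```text
clock: 30.15
tcp_pos: [0.6057, 0.0193, 0.1445]
orientation: [2.346, 2.089, 0.001]
contact_force: [-0.4, -0.5, -0.0]
grip_width: 0.0206
gripper_force: 39.5
```

```bash
python3 plan.py .6049,.0197,.12,83.4
```

```text
30.15 [0.6057 0.0193 0.1445] 83.38 w 0.0206
.6049,.0197,.12,83.4 [[0.001, -0.004, 0.098], [0.0, 0.0, -0.0]] rows 1
```

{"name": "servo_tool", "arguments": {"commands": [[[0.001,-0.003,0.02],[0,0,0]],[[0.001,-0.003,0.03],[0,0,0]],[[0.001,-0.003,0.03],[0,0,0]],[[0.001,-0.003,0.04],[0,0,0]],[[0.001,-0.003,0.06],[0,0,0]],[[0.001,-0.003,0.08],[0,0,0]],[[0.001,-0.003,0.098],[0,0,0]],[[0.001,-0.003,0.098],[0,0,0]]]}}

```text
clock: 30.95
tcp_pos: [0.6044, 0.0198, 0.1186]
orientation: [-2.345, -2.089, 0.002]
contact_force: [-0.2, -0.1, -0.1]
grip_width: 0.0206
gripper_force: 39.5
```

It's in the eyelet with no contact force. Now I'll seat it, release and retreat.

{"name": "servo_tool", "arguments": {"commands": [[[0,0,0.03],[0,0,0]],[[0,0,0.06],[0,0,0]],[[0,0,0.09],[0,0,0]],[[0,0,0.12],[0,0,0]],[[0,0,0.132],[0,0,0]],[[0,0,0.136],[0,0,0]],[[0,0,0.136],[0,0,0]]]}}

```text
clock: 31.65
tcp_pos: [0.6046, 0.0198, 0.087]
orientation: [2.345, 2.09, -0.002]
contact_force: [-7.4, -1.4, 17.0]
grip_width: 0.021
gripper_force: 41.5
```

{"name": "servo_tool", "arguments": {"commands": [[[0,0,0],[0,0,0]],[[0,0,0],[0,0,0]],[[0,0,0],[0,0,0]],[[0,0,0],[0,0,0]],[[0,0,0],[0,0,0]]], "claw": 0.45}}

```text
clock: 32.15
tcp_pos: [0.6049, 0.0198, 0.0853]
orientation: [-2.345, -2.09, 0.0]
contact_force: [-0.4, -0.1, 0.7]
grip_width: 0.0477
gripper_force: 0.0
```

{"name": "servo_tool", "arguments": {"commands": [[[0,0,-0.1],[0,0,0]],[[0,0,-0.2],[0,0,0]],[[0,0,-0.36],[0,0,0]],[[0,0,-0.36],[0,0,0]],[[0,0,-0.36],[0,0,0]]]}}

```text
clock: 32.65
tcp_pos: [0.6055, 0.0199, 0.1764]
orientation: [2.345, 2.089, 0.002]
contact_force: [0.5, -0.2, -0.4]
grip_width: 0.0469
gripper_force: 0.0
```

```bash
python3 plan.py .4366,-.1597,.18,83.4 .4366,-.1597,.08,83.4
```

```text
32.65 [0.6055 0.0199 0.1764] 83.39 w 0.0469
.4366,-.1597,.18,83.4 [[-0.791, -0.588, -0.016], [0.001, -0.0, -0.0]] rows 5
.4366,-.1597,.08,83.4 [[-0.791, -0.589, 0.384], [0.001, -0.0, -0.0]] rows 6
```

{"name": "servo_tool", "arguments": {"commands": [[[-0.791,-0.588,0],[0,0,0]],[[-0.791,-0.588,0],[0,0,0]],[[-0.791,-0.588,0],[0,0,0]],[[-0.791,-0.588,0],[0,0,0]],[[-0.791,-0.588,0],[0,0,0]],[[-0.791,-0.588,0],[0,0,0]],[[-0.791,-0.588,0.1],[0,0,0]],[[-0.791,-0.588,0.1],[0,0,0]],[[-0.791,-0.588,0.2],[0,0,0]],[[-0.791,-0.588,0.3],[0,0,0]],[[-0.791,-0.588,0.384],[0,0,0]],[[-0.791,-0.588,0.384],[0,0,0]],[[-0.791,-0.588,0.384],[0,0,0]],[[-0.791,-0.588,0.384],[0,0,0]]]}}

```text
clock: 34.05
tcp_pos: [0.437, -0.1596, 0.0806]
orientation: [2.344, 2.09, 0.001]
contact_force: [-0.1, -0.0, 0.6]
grip_width: 0.0471
gripper_force: 0.0
```

{"name": "servo_tool", "arguments": {"commands": [[[0,0,0],[0,0,0]],[[0,0,0],[0,0,0]],[[0,0,0],[0,0,0]],[[0,0,0],[0,0,0]],[[0,0,0],[0,0,0]],[[0,0,0],[0,0,0]],[[0,0,0],[0,0,0]]], "claw": 1, "squeeze": 40}}

```text
clock: 34.75
tcp_pos: [0.4368, -0.1599, 0.0806]
orientation: [2.345, 2.089, 0.001]
contact_force: [-1.6, 1.0, 6.3]
grip_width: 0.0207
gripper_force: 38.9
```

{"name": "servo_tool", "arguments": {"commands": [[[0,0,-0.1],[0,0,0]],[[0,0,-0.2],[0,0,0]],[[0,0,-0.32],[0,0,0]],[[0,0,-0.4],[0,0,0]],[[0,0,-0.4],[0,0,0]],[[0,0,-0.4],[0,0,0]],[[0,0,-0.4],[0,0,0]]]}}

```text
clock: 35.45
tcp_pos: [0.4354, -0.1596, 0.1787]
orientation: [-2.345, -2.089, 0.001]
contact_force: [-1.3, -0.5, -1.4]
grip_width: 0.0208
gripper_force: 39.3
```

```bash
python3 hand.py g3; python3 plan.py .5876,-.1292,.18,83.4
```

```text
z -0.015 17 y -0.010249235835920054 0.010667308713704181 x 0.000561314215079739 0.005851658946441102
z -0.01 2113 y -0.01029898476598265 0.01066909969978742 x -0.010042157249435399 0.011212873961241161
z -0.005 284 y -0.010241840124358415 0.010674139545972898 x -0.006930026095260444 0.011377236036464379
z 0.0 255 y -0.010289967622748766 0.010693849042285642 x -0.00929087694556692 0.011510563708550747
z 0.005 231 y -0.01020204918239902 0.010654809981427957 x 0.002707339211199866 0.011252399904692283
z 0.01 216 y -0.010247730743085066 0.010695723255873568 x 0.002551168780815641 0.011405162071666544
z 0.015 195 y -0.010229049702321042 0.010658391246426476 x 0.0028390608875683704 0.011265800028051817
z 0.02 146 y -0.010030558503718945 0.010473199812842154 x 0.003159716904347923 0.01121669060379385
35.5 [ 0.4354 -0.1595  0.1786] 83.4 w 0.0205
.5876,-.1292,.18,83.4 [[0.19, 0.591, -0.007], [-0.001, -0.0, -0.0]] rows 4
```

{"name": "servo_tool", "arguments": {"commands": [[[0.19,0.591,0],[0,0,0]],[[0.19,0.591,0],[0,0,0]],[[0.19,0.591,0],[0,0,0]],[[0.19,0.591,0],[0,0,0]],[[0.19,0.591,0.14],[0,0,0]],[[0.19,0.591,0.14],[0,0,0]],[[0.19,0.591,0.14],[0,0,0]],[[0.19,0.591,0.14],[0,0,0]],[[0.19,0.591,0.14],[0,0,0]],[[0.19,0.591,0.14],[0,0,0]],[[0.19,0.591,0.14],[0,0,0]],[[0.19,0.591,0.14],[0,0,0]]]}}

```text
clock: 36.7
tcp_pos: [0.5885, -0.1296, 0.145]
orientation: [2.345, 2.089, 0.0]
contact_force: [0.8, -0.4, 0.1]
grip_width: 0.0207
gripper_force: 39.5
```

```bash
python3 plan.py .5876,-.1291,.12,83.4
```

```text
36.7 [ 0.5885 -0.1296  0.145 ] 83.39 w 0.0207
.5876,-.1291,.12,83.4 [[0.002, -0.004, 0.1], [0.0, 0.0, -0.0]] rows 1
```

{"name": "servo_tool", "arguments": {"commands": [[[0.001,-0.003,0.02],[0,0,0]],[[0.001,-0.003,0.03],[0,0,0]],[[0.001,-0.003,0.03],[0,0,0]],[[0.001,-0.003,0.04],[0,0,0]],[[0.001,-0.003,0.06],[0,0,0]],[[0.001,-0.003,0.08],[0,0,0]],[[0.001,-0.003,0.1],[0,0,0]],[[0.001,-0.003,0.1],[0,0,0]]]}}

```text
clock: 37.5
tcp_pos: [0.5871, -0.1291, 0.1185]
orientation: [-2.345, -2.089, 0.002]
contact_force: [-0.6, -0.6, 0.0]
grip_width: 0.0207
gripper_force: 39.5
```

{"name": "servo_tool", "arguments": {"commands": [[[0,0,0.03],[0,0,0]],[[0,0,0.06],[0,0,0]],[[0,0,0.09],[0,0,0]],[[0,0,0.12],[0,0,0]],[[0,0,0.132],[0,0,0]],[[0,0,0.136],[0,0,0]],[[0,0,0.136],[0,0,0]]]}}

```text
clock: 38.2
tcp_pos: [0.5876, -0.129, 0.0875]
orientation: [2.345, 2.09, -0.002]
contact_force: [-8.6, -0.1, 21.1]
grip_width: 0.0208
gripper_force: 41.9
```

{"name": "servo_tool", "arguments": {"commands": [[[0,0,0],[0,0,0]],[[0,0,0],[0,0,0]],[[0,0,0],[0,0,0]],[[0,0,0],[0,0,0]],[[0,0,0],[0,0,0]]], "claw": 0.45}}

```text
clock: 38.7
tcp_pos: [0.5876, -0.1291, 0.0853]
orientation: [-2.345, -2.09, 0.0]
contact_force: [0.1, -0.1, -0.0]
grip_width: 0.0469
gripper_force: 0.0
```

{"name": "servo_tool", "arguments": {"commands": [[[0,0,-0.1],[0,0,0]],[[0,0,-0.2],[0,0,0]],[[0,0,-0.36],[0,0,0]],[[0,0,-0.36],[0,0,0]],[[0,0,-0.36],[0,0,0]]]}}

```text
clock: 39.2
tcp_pos: [0.5882, -0.1293, 0.1764]
orientation: [2.344, 2.088, 0.002]
contact_force: [-0.4, 0.4, -0.2]
grip_width: 0.0475
gripper_force: 0.0
```

```bash
python3 plan.py .4403,-.204,.08,83.4
```

```text
39.2 [ 0.5882 -0.1293  0.1764] 83.39 w 0.0475
.4403,-.204,.08,83.4 [[-0.365, -0.554, 0.385], [0.001, 0.0, -0.0]] rows 4
```

{"name": "servo_tool", "arguments": {"commands": [[[-0.365,-0.554,0],[0,0,0]],[[-0.365,-0.554,0],[0,0,0]],[[-0.365,-0.554,0],[0,0,0]],[[-0.365,-0.554,0],[0,0,0]],[[-0.365,-0.554,0.1],[0,0,0]],[[-0.365,-0.554,0.1],[0,0,0]],[[-0.365,-0.554,0.1],[0,0,0]],[[-0.365,-0.554,0.2],[0,0,0]],[[-0.365,-0.554,0.3],[0,0,0]],[[-0.365,-0.554,0.384],[0,0,0]],[[-0.365,-0.554,0.384],[0,0,0]],[[-0.365,-0.554,0.384],[0,0,0]],[[-0.365,-0.554,0.384],[0,0,0]]]}}

```text
clock: 40.5
tcp_pos: [0.4409, -0.2039, 0.0808]
orientation: [2.344, 2.089, 0.002]
contact_force: [0.5, -1.2, 0.3]
grip_width: 0.0471
gripper_force: 0.0
```

{"name": "servo_tool", "arguments": {"commands": [[[0,0,0],[0,0,0]],[[0,0,0],[0,0,0]],[[0,0,0],[0,0,0]],[[0,0,0],[0,0,0]],[[0,0,0],[0,0,0]],[[0,0,0],[0,0,0]],[[0,0,0],[0,0,0]]], "claw": 1, "squeeze": 40}}

```text
clock: 41.2
tcp_pos: [0.4403, -0.2041, 0.0806]
orientation: [2.345, 2.089, 0.001]
contact_force: [-1.5, 1.0, 5.7]
grip_width: 0.0207
gripper_force: 38.9
```

{"name": "servo_tool", "arguments": {"commands": [[[0,0,-0.1],[0,0,0]],[[0,0,-0.2],[0,0,0]],[[0,0,-0.32],[0,0,0]],[[0,0,-0.4],[0,0,0]],[[0,0,-0.4],[0,0,0]],[[0,0,-0.4],[0,0,0]],[[0,0,-0.4],[0,0,0]]]}}

```text
clock: 41.9
tcp_pos: [0.4388, -0.2037, 0.1787]
orientation: [-2.345, -2.089, 0.001]
contact_force: [-0.5, 0.5, -0.5]
grip_width: 0.0213
gripper_force: 39.6
```

```bash
python3 hand.py g4; python3 plan.py .5789,-.2037,.18,83.4
```

```text
z -0.01 2093 y -0.01030820699155612 0.01069147357499698 x -0.01063932764095872 0.01059832379370896
z -0.005 291 y -0.010261148281971928 0.01060154091805626 x -0.006394988236190516 0.010856936090468845
z 0.0 256 y -0.010090223235290257 0.010593597045244523 x 0.002523162173471094 0.010828924774613856
z 0.005 238 y -0.010264640781153727 0.010645352214407024 x 0.0019528212652154125 0.010790329640772665
z 0.01 220 y -0.01018993742920447 0.010637198677049367 x 0.002078419428109074 0.01076457992592203
z 0.015 188 y -0.010207971403597419 0.010646682473293029 x 0.0020974613017389204 0.010537415147650754
z 0.02 126 y -0.009949049624121548 0.010343907074968964 x 0.0028046955014743163 0.01060856514833037
41.95 [ 0.4388 -0.2036  0.1785] 83.4 w 0.0209
.5789,-.2037,.18,83.4 [[0.064, 0.557, -0.007], [-0.001, -0.0, 0.0]] rows 3
```

{"name": "servo_tool", "arguments": {"commands": [[[0.065,0.557,0],[0,0,0]],[[0.065,0.557,0],[0,0,0]],[[0.065,0.557,0],[0,0,0]],[[0.065,0.557,0.14],[0,0,0]],[[0.065,0.557,0.14],[0,0,0]],[[0.065,0.557,0.14],[0,0,0]],[[0.065,0.557,0.14],[0,0,0]],[[0.065,0.557,0.14],[0,0,0]],[[0.065,0.557,0.14],[0,0,0]],[[0.065,0.557,0.14],[0,0,0]],[[0.065,0.557,0.14],[0,0,0]]]}}

```text
clock: 43.05
tcp_pos: [0.5798, -0.2039, 0.145]
orientation: [2.345, 2.089, 0.0]
contact_force: [0.4, -0.4, -0.4]
grip_width: 0.0209
gripper_force: 39.6
```

```bash
python3 plan.py .5789,-.2032,.12,83.4
```

```text
43.05 [ 0.5798 -0.2039  0.145 ] 83.39 w 0.0209
.5789,-.2032,.12,83.4 [[0.002, -0.004, 0.1], [0.0, 0.0, -0.0]] rows 1
```

{"name": "servo_tool", "arguments": {"commands": [[[0.002,-0.003,0.02],[0,0,0]],[[0.002,-0.003,0.03],[0,0,0]],[[0.002,-0.003,0.03],[0,0,0]],[[0.002,-0.003,0.04],[0,0,0]],[[0.002,-0.003,0.06],[0,0,0]],[[0.002,-0.003,0.08],[0,0,0]],[[0.002,-0.003,0.1],[0,0,0]],[[0.002,-0.003,0.1],[0,0,0]]]}}

```text
clock: 43.85
tcp_pos: [0.5785, -0.203, 0.1185]
orientation: [-2.344, -2.089, 0.001]
contact_force: [-0.2, 0.3, -2.1]
grip_width: 0.0207
gripper_force: 39.6
```

{"name": "servo_tool", "arguments": {"commands": [[[0,0,0.03],[0,0,0]],[[0,0,0.06],[0,0,0]],[[0,0,0.09],[0,0,0]],[[0,0,0.12],[0,0,0]],[[0,0,0.132],[0,0,0]],[[0,0,0.136],[0,0,0]],[[0,0,0.136],[0,0,0]]]}}

```text
clock: 44.55
tcp_pos: [0.579, -0.2031, 0.0876]
orientation: [2.346, 2.09, -0.002]
contact_force: [-8.9, 1.5, 20.8]
grip_width: 0.0206
gripper_force: 42.1
```

{"name": "servo_tool", "arguments": {"commands": [[[0,0,0],[0,0,0]],[[0,0,0],[0,0,0]],[[0,0,0],[0,0,0]],[[0,0,0],[0,0,0]],[[0,0,0],[0,0,0]]], "claw": 0.45}}

```text
clock: 45.05
tcp_pos: [0.5791, -0.2031, 0.0853]
orientation: [-2.345, -2.09, 0.0]
contact_force: [0.1, 0.6, 0.5]
grip_width: 0.0473
gripper_force: 0.0
```

{"name": "servo_tool", "arguments": {"commands": [[[0,0,-0.1],[0,0,0]],[[0,0,-0.2],[0,0,0]],[[0.1,0,-0.4],[0,0,0]],[[0.25,0,-0.6],[0,0,0]],[[0.25,0,-0.6],[0,0,0]],[[0.25,0,-0.6],[0,0,0]],[[0.25,0,-0.6],[0,0,0]],[[0.25,0,-0.6],[0,0,0]]]}}

```text
clock: 45.85
tcp_pos: [0.5849, -0.1428, 0.2333]
orientation: [-2.346, -2.086, 0.005]
contact_force: [-0.9, -0.2, -0.9]
grip_width: 0.0472
gripper_force: 0.0
```

Run:
```python
from h import *
np.set_printoptions(precision=4,suppress=True)
o=r.get_obs(); T=tcp(o); I,D=r.grab_frame("wrist"); save("w7",I); print(o["clock"],T[:3,3])
P=cloud("wrist",D,T)
for x,y in [(.6049,.0201),(.5962,-.0544),(.5876,-.1289),(.5789,-.2034)]:
    m=(np.hypot(P[...,0]-x,P[...,1]-y)<.009)&(P[...,2]>.08)&(P[...,2]<.13); q=P[m]; print(m.sum(),np.median(q,0) if m.sum() else None)
r.grab_frame("scene"); 
for c in("wrist","scene"):
  for k in ("handle_pivot","handle_end"):
    for d in r.mark_of(c,k):
      if d["confidence"]>.3: print(c,k,d["uv"],d["confidence"],onz(c,d["uv"],.056,T if c=="wrist" else None))
```

```text
45.85 [ 0.5849 -0.1428  0.2333]
0 None
488 [ 0.5962 -0.0543  0.0951]
396 [ 0.5875 -0.1288  0.0952]
313 [ 0.5787 -0.2031  0.0953]
scene handle_pivot [353.3, 184.5] 0.58 [0.6184 0.1041 0.056 ]
scene handle_end [332.9, 176.6] 0.6 [0.5568 0.1097 0.056 ]
```

View pics/w7.png

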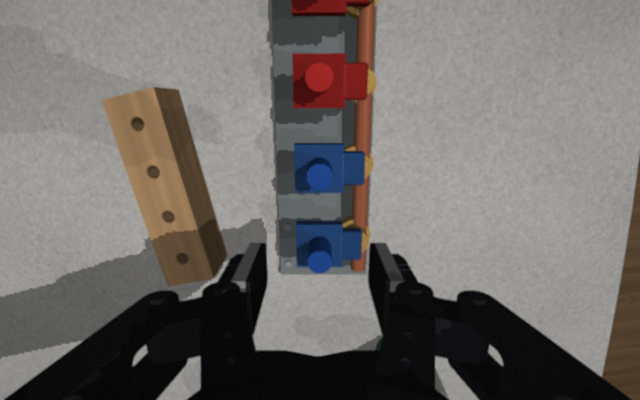

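All three visible heads sit at about 95 mm (expected 96, and the lug top read 61 instead of 62), and the rack is empty. Next I'll look at the handle and the fourth pin.

```bash
python3 plan.py .60,.045,.22,83.4
```

```text
46.15 [ 0.586  -0.1415  0.2348] 83.36 w 0.0466
.60,.045,.22,83.4 [[0.747, -0.031, 0.059], [-0.001, -0.0, -0.0]] rows 4
```

{"name": "servo_tool", "arguments": {"commands": [[[0.747,-0.031,0.05],[0,0,0]],[[0.747,-0.031,0.05],[0,0,0]],[[0.747,-0.031,0.05],[0,0,0]],[[0.747,-0.031,0.05],[0,0,0]],[[0.747,-0.031,0.05],[0,0,0]],[[0.747,-0.031,0.05],[0,0,0]],[[0.747,-0.031,0.05],[0,0,0]],[[0.747,-0.031,0.05],[0,0,0]],[[0.747,-0.031,0.05],[0,0,0]]], "claw": 1}}

```text
clock: 47.05
tcp_pos: [0.6002, 0.0437, 0.223]
orientation: [2.348, 2.087, -0.001]
contact_force: [1.2, 0.0, -0.1]
grip_width: 0.0003
gripper_force: 0.0
```

```bash
cat > handle.py <<'E'
from h import *
import sys
np.set_printoptions(precision=4,suppress=True)
o=r.get_obs(); T=tcp(o); I,D=r.grab_frame("wrist"); save(sys.argv[1],I); print(o["clock"],T[:3,3])
P=cloud("wrist",D,T); hsv=cv2.cvtColor(I,cv2.COLOR_RGB2HSV).astype(int)
m=((abs(hsv[...,0]-29)<5)&(hsv[...,1]>170)&(P[...,2]>.05)&(P[...,2]<.075)); q=P[m][:,:2]; print(m.sum(),"z",np.median(P[m][:,2]))
(c,s,a)=cv2.minAreaRect(q.astype(np.float32)*1000); print("rect",c,s,a); print(cv2.boxPoints((c,s,a)))
m=(np.hypot(P[...,0]-.6049,P[...,1]-.0201)<.009)&(P[...,2]>.08)&(P[...,2]<.13); print(m.sum(),np.median(P[m],0))
m=(np.hypot(P[...,0]-.615,P[...,1]-.11)<.012)&(P[...,2]<.13)&(P[...,2]>.063); print("post top",m.sum(),np.median(P[m],0))
for k in ("handle_pivot","handle_end"):
    for d in r.mark_of("wrist",k):
        if d["confidence"]>.3: print(k,d["uv"],d["confidence"],onz("wrist",d["uv"],.056,T))
E
python3 handle.py w8
```

```text
47.05 [0.6002 0.0437 0.223 ]
0 z nan
rect (0.0, 0.0) (0.0, 0.0) 0.0
[[0. 0.]
 [0. 0.]
 [0. 0.]
 [0. 0.]]
375 [0.605  0.0204 0.0953]
post top 188 [0.6145 0.1049 0.0635]
handle_pivot [323.8, 120.9] 0.92 [0.6123 0.0987 0.056 ]
handle_end [259.7, 101.7] 0.63 [0.5608 0.1208 0.056 ]
  return _methods._mean(a, axis=axis, dtype=dtype,
  ret = ret.dtype.type(ret / rcount)
```

View pics/w8.png

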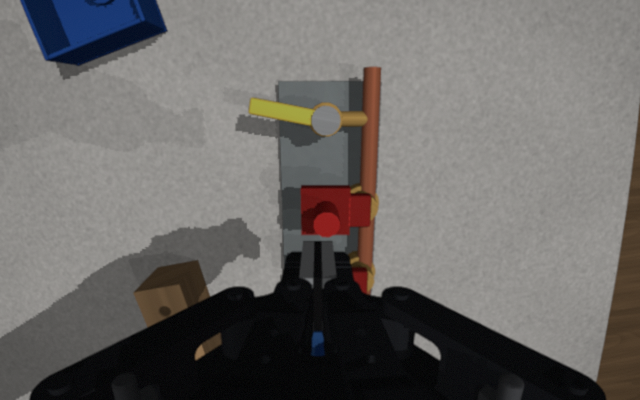

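The fourth pin is seated as well. In the picture the handle's pivot is at (326,119) and its end at (251,107), about 10° open. I'll sweep it with the closed fingers from its near (−y) side.

```bash
cat > arc.py <<'E'
from h import *
import sys,subprocess
pv=np.array([.6135,.1005]); BX=np.array([.9933,-.1156]); BY=np.array([.1156,.9933])
a=[]
for s in sys.argv[1:]:
    by,bx,z=[float(t)/1000 for t in s.split(",")]; p=pv+by*BY+bx*BX; a.append(f"{p[0]:.4f},{p[1]:.4f},{z:.4f},83.4")
subprocess.run(["python3","plan.py"]+a)
E
python3 arc.py -29,-50,110 -29,-50,67 -9,-50,67 8,-51,67 24.6,-45.5,67 38,-35,67 44,-28,67 48,-20,67
```

```text
47.2 [0.6001 0.0446 0.2231] 83.34 w 0.0003
0.5605,0.0775,0.1100,83.4 [[0.112, -0.173, 0.452], [0.0, 0.0, -0.001]] rows 3
0.5605,0.0775,0.0670,83.4 [[0.112, -0.173, 0.624], [0.0, 0.0, -0.001]] rows 4
0.5628,0.0973,0.0670,83.4 [[0.192, -0.173, 0.624], [0.0, 0.0, -0.001]] rows 4
0.5638,0.1143,0.0670,83.4 [[0.26, -0.177, 0.624], [0.0, 0.0, -0.001]] rows 4
0.5711,0.1302,0.0670,83.4 [[0.327, -0.155, 0.624], [0.0, 0.0, -0.001]] rows 4
0.5831,0.1423,0.0670,83.4 [[0.38, -0.113, 0.624], [0.0, 0.0, -0.001]] rows 4
0.5908,0.1474,0.0670,83.4 [[0.404, -0.085, 0.624], [0.0, 0.0, -0.001]] rows 4
0.5992,0.1505,0.0670,83.4 [[0.42, -0.053, 0.624], [0.0, 0.0, -0.001]] rows 4
```

{"name": "servo_tool", "arguments": {"commands": [[[0.112,-0.173,0.2],[0,0,0]],[[0.112,-0.173,0.35],[0,0,0]],[[0.112,-0.173,0.45],[0,0,0]],[[0.112,-0.173,0.45],[0,0,0]],[[0.112,-0.173,0.45],[0,0,0]],[[0.112,-0.173,0.54],[0,0,0]],[[0.112,-0.173,0.624],[0,0,0]],[[0.112,-0.173,0.624],[0,0,0]],[[0.112,-0.173,0.624],[0,0,0]]]}}

```text
clock: 48.1
tcp_pos: [0.5618, 0.0781, 0.0688]
orientation: [2.345, 2.088, 0.003]
contact_force: [-0.4, 0.5, -0.3]
grip_width: 0.0
gripper_force: 0.0
```

```bash
python3 arc.py -9,-50,67 8,-51,67 24.6,-45.5,67 38,-35,67 44,-28,67
```

```text
48.1 [0.5618 0.0781 0.0688] 83.35 w 0.0
0.5628,0.0973,0.0670,83.4 [[0.077, -0.005, 0.007], [0.001, -0.0, -0.001]] rows 1
0.5638,0.1143,0.0670,83.4 [[0.145, -0.009, 0.007], [0.001, -0.0, -0.001]] rows 1
0.5711,0.1302,0.0670,83.4 [[0.211, 0.013, 0.007], [0.001, -0.0, -0.001]] rows 2
0.5831,0.1423,0.0670,83.4 [[0.265, 0.055, 0.008], [0.001, -0.0, -0.001]] rows 2
0.5908,0.1474,0.0670,83.4 [[0.289, 0.083, 0.008], [0.001, -0.0, -0.001]] rows 2
```

{"name": "servo_tool", "arguments": {"commands": [[[0.04,-0.003,0.004],[0,0,0]],[[0.077,-0.005,0.004],[0,0,0]],[[0.11,-0.008,0.004],[0,0,0]],[[0.145,-0.009,0.004],[0,0,0]],[[0.18,0.002,0.004],[0,0,0]],[[0.211,0.013,0.004],[0,0,0]],[[0.24,0.034,0.004],[0,0,0]],[[0.265,0.055,0.004],[0,0,0]],[[0.278,0.07,0.004],[0,0,0]],[[0.289,0.083,0.004],[0,0,0]],[[0.289,0.083,0.004],[0,0,0]],[[0.289,0.083,0.004],[0,0,0]]]}}

```text
clock: 49.3
tcp_pos: [0.5898, 0.1483, 0.0662]
orientation: [-2.345, -2.09, -0.003]
contact_force: [-1.2, -0.4, 1.4]
grip_width: 0.0002
gripper_force: 0.1
```

{"name": "servo_tool", "arguments": {"commands": [[[0.006,0.008,0],[0,0,0]],[[0.01,0.016,0],[0,0,0]],[[0.012,0.024,0],[0,0,0]],[[0.012,0.024,0],[0,0,0]]]}}

```text
clock: 49.7
tcp_pos: [0.5959, 0.1497, 0.0661]
orientation: [2.346, 2.089, 0.0]
contact_force: [-1.3, -0.3, 0.7]
grip_width: -0.0002
gripper_force: 0.6
```

{"name": "servo_tool", "arguments": {"commands": [[[0.002,0.008,0],[0,0,0]],[[0.002,0.008,0],[0,0,0]]]}}

```text
clock: 49.9
tcp_pos: [0.5978, 0.1501, 0.0661]
orientation: [2.346, 2.09, 0.0]
contact_force: [-0.8, -0.9, -0.1]
grip_width: 0.0
gripper_force: 0.6
```

{"name": "servo_tool", "arguments": {"commands": [[[0,0.008,0],[0,0,0]],[[0,0.008,0],[0,0,0]]]}}

```text
clock: 50.1
tcp_pos: [0.5991, 0.1501, 0.0659]
orientation: [-2.345, -2.09, 0.001]
contact_force: [-5.4, -0.7, 1.2]
grip_width: -0.0001
gripper_force: 2.1
```

{"name": "servo_tool", "arguments": {"commands": [[[0,0.008,0],[0,0,0]],[[0,0.008,0],[0,0,0]],[[0,0.008,0],[0,0,0]]]}}

```text
clock: 50.4
tcp_pos: [0.5994, 0.1501, 0.0658]
orientation: [-2.343, -2.089, 0.005]
contact_force: [-9.8, -1.2, 5.8]
grip_width: -0.0002
gripper_force: 4.6
```

{"name": "servo_tool", "arguments": {"commands": [[[0,-0.06,0],[0,0,0]],[[0,-0.06,-0.2],[0,0,0]],[[-0.1,-0.06,-0.4],[0,0,0]],[[-0.3,-0.06,-0.6],[0,0,0]],[[-0.4,-0.06,-0.6],[0,0,0]],[[-0.4,-0.06,-0.6],[0,0,0]],[[-0.4,-0.06,-0.6],[0,0,0]]]}}

```text
clock: 51.1
tcp_pos: [0.5763, 0.0508, 0.2171]
orientation: [2.347, 2.085, 0.004]
contact_force: [-0.8, 1.0, 0.2]
grip_width: 0.0
gripper_force: 0.0
```

```bash
python3 handle.py w9 2>/dev/null
```

```text
51.1 [0.5763 0.0508 0.2171]
3 z 0.05943216121723022
rect (610.1862182617188, 123.8806381225586) (22.602855682373047, 0.08954200148582458) 82.83306884765625
[[608.7318 112.6731]
 [608.8207 112.6619]
 [611.6406 135.0882]
 [611.5518 135.0993]]
383 [0.605  0.0202 0.0953]
post top 175 [0.6138 0.1043 0.0636]
handle_pivot [355.2, 125.9] 0.77 [0.6145 0.099  0.056 ]
handle_end [357.2, 54.9] 0.63 [0.6212 0.1542 0.056 ]
```

View pics/w9.png

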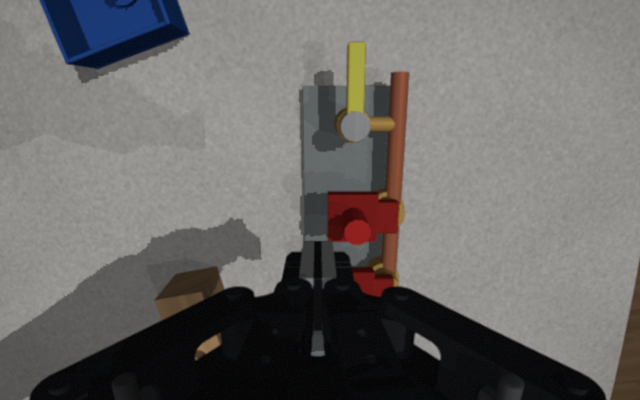

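The handle now points along the bracket, from (355,126) to (358,43), against its stop at 10 N. Last, a check of the tubs and the whole scene.

Run:
```python
from h import *
I,_=r.grab_frame("top"); J,_=r.grab_frame("scene")
A=cv2.resize(I[120:280,180:480],(780,416)); B=cv2.resize(J[100:300,200:460],(780,600))
C=cv2.resize(np.vstack([A,B]),(461,600)); cv2.imwrite("pics/end.png",C[...,::-1])
```

```text
(no output)
```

View pics/end.png

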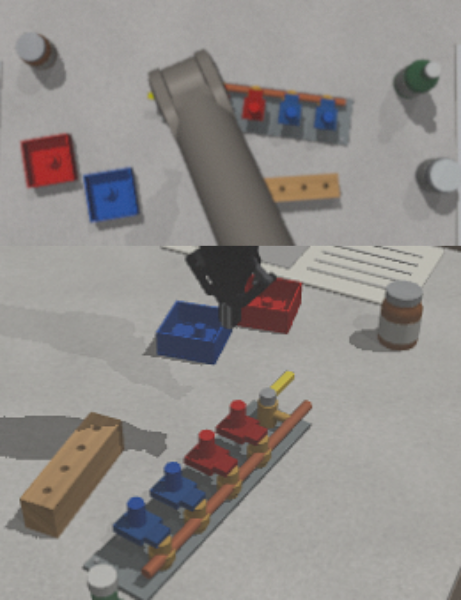

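The top view shows each cap in its own tub: red at (55,163), blue at (112,195). The scene view shows all four pins seated and the handle open. The robot isn't touching anything, so I'm handing in.

```bash
python3 -c "
from bench import r
print(r.hand_in())"
```

```text
the job is handed in; nothing more can be done
None
```

The job is handed in with no verdict shown yet: both caps are in their matching tubs, all four pins are seated in couplings of their own colour, and the valve handle was then swung open to its stop, after about 51 s on the robot's clock.

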